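# File the slide cases and hold them down with bent bails

## Task

File all the slide cases lying on the desk: stack them flat in the dock, long side along the dock, each one squared up so that it touches both blue fences (the side fence and the end fence). When the whole stack is square, lay the two bent red bails over it, one at each end: turn each bail so that both of its leg ends lie down in a pair of notches in a white block and its bend rests on the blue side-fence block opposite. Leave the bottle, jar, slide box and forceps where they are.

Things in the scene. Friction and masses are not known exactly. Their poses are not given: they have to be found in the camera images.
- dock: Filing dock, fixed to the desk: aluminium base plate 190 x 150 x 8 mm with blue fences and white notch blocks. Origin: on the desk, under the centre of the place where the cases stack. Axes: x along the length of the stack, y across it, z up. The -x end is open.
- end_fence (a point): Middle of the top edge of the blue end fence's face, at dock x = +75 mm, 50 mm above the desk; the face looks to dock -x and is 44 mm wide.
- side_fence (a point): Point on the face plane of the blue side fence, dock x = 0, y = -30 mm, 54 mm above the desk; the face looks to dock +y. The fence is two blocks, at dock x = -82 to -36 and +36 to +82 mm, 20 mm thick, with flat tops 54 mm above the desk; the 72 mm gap between them leaves room for a finger.
- notches (a point): Midpoint between the two white notch blocks (dock x = 0, y = +63 mm) at notch-floor height, 54 mm above the desk. The blocks span dock y = +56 to +70 mm, x = -92 to -28 and +28 to +92 mm. Each has two open-topped notches 15 mm wide, 13 mm deep, with rounded edges, centred at dock x = -78, -42 and +42, +78 mm. Highest point 68 mm above the desk.
- nest (a point): Point on the dock's floor (8 mm above the desk) where the centre of the underside of the lowest case lies when it touches both fences; axes as the dock. Higher cases lie straight above it, 10 mm apart.
- slot_near (a point): Where a bail's origin lies when the bail is seated at the open (-x) end of the dock: dock x = -60, y = +19 mm, 59 mm above the desk; axes as the dock. A seated bail's +y points along dock +y (turned over is as good).
- slot_far (a point): The same for the bail position at the end-fence (+x) end: dock x = +60, y = +19 mm, 59 mm above the desk.
- case1: Flat closed plastic slide case, 150 x 60 x 10 mm, about 90 g, pale green or pale blue with two white labels; all are alike for the job. Origin: centre of its underside; x along the 150 mm, y across the 60 mm. Symmetric under a half turn. May be absent.
- case2: Flat closed plastic slide case, 150 x 60 x 10 mm, about 90 g, pale green or pale blue with two white labels; all are alike for the job. Origin: centre of its underside; x along the 150 mm, y across the 60 mm. Symmetric under a half turn. May be absent.
- case3: Flat closed plastic slide case, 150 x 60 x 10 mm, about 90 g, pale green or pale blue with two white labels; all are alike for the job. Origin: centre of its underside; x along the 150 mm, y across the 60 mm. Symmetric under a half turn. May be absent.
- case4: Flat closed plastic slide case, 150 x 60 x 10 mm, about 90 g, pale green or pale blue with two white labels; all are alike for the job. Origin: centre of its underside; x along the 150 mm, y across the 60 mm. Symmetric under a half turn. May be absent.
- bail1: Hold-down bail: a round red-coated steel bar 10 mm thick bent into a U lying flat, about 160 g. Two straight parallel legs 36 mm apart between centre lines (46 mm over the outside), 128 mm over all. Origin: middle of the U, in the bar's mid-plane (5 mm above the desk when lying there); x across the legs, +y from the bend towards the two free ends. The legs cross the origin's x axis at x = -18 and +18 mm.
- bail1_ends (a point): bail1: midway between its two leg ends, 59 mm from its origin along +y.
- bail1_bend (a point): bail1: middle of the bend, 59 mm from its origin along -y.
- bail2: Hold-down bail: a round red-coated steel bar 10 mm thick bent into a U lying flat, about 160 g. Two straight parallel legs 36 mm apart between centre lines (46 mm over the outside), 128 mm over all. Origin: middle of the U, in the bar's mid-plane (5 mm above the desk when lying there); x across the legs, +y from the bend towards the two free ends. The legs cross the origin's x axis at x = -18 and +18 mm.
- bail2_ends (a point): bail2: midway between its two leg ends, 59 mm from its origin along +y.
- bail2_bend (a point): bail2: middle of the bend, 59 mm from its origin along -y.
- shampoo: Bystander: amber bottle, radius 32, height 190 mm; origin under its centre.
- jar: Bystander: cream jar with metal lid, radius 36, height 60 mm; origin under its centre.
- slidebox: Bystander: small paper box of slides, 85 x 60 x 34 mm; origin under its centre.
- forceps: Bystander: steel scissor forceps lying flat, 150 mm long, 7 mm high; origin about its middle.
Things that resemble listed ones, but are neither listed nor needed, are in the scene too. Leave any purple or yellow look-alike of the case4 alone.

How it is judged:
By the outcome, as a careful person would: the job done as asked, in the order asked, and still so for the second after the job is handed in, with the robot touching nothing.
Of case1, case2, case3, case4 only 3 to 4 are there at a start; the rules pass over those that are not, and their reading is None.
At some moment in a run one of bail1, bail2 may be knocked a few centimetres aside while the robot is not near it.
Once in a run the grip may slacken for a moment while it holds something.
It also fails if it takes over 210 s, if anything falls off the work surface, if the arm or the gripper's body presses on something with over 40 N, if the wrist force passes 120 N, or if a joint passes its speed limit or range.

## Robot

A 6-joint arm with a two-finger parallel gripper is mounted at the origin on the work surface. World frame = base frame: x ahead of the robot, y to its left, z up, the work surface at z = 0. Lengths are in m, angles in degrees, forces in N, time in s.
With the tool pointing down it reaches from about 0.35 to 0.8 m from the base axis. Payload 7.3 kg.
Tool frame: the origin (TCP) lies at the very end of the fingers, on their centre line; the grasp point (between the pads) lies 19 mm behind it; z points along the fingers, y is the line along which they close (so a half turn about z gives the same grasp; the last joint's range is limited). The gripper opens to 85 mm and grips with 20 to 120 N. Pads are 22 mm wide; open, the fingers measure 114 mm over their backs; the gripper's body (76 mm by 85 mm) begins 54 mm behind the grasp point. The pads swing forward as they close: fully open they stand 13 mm farther back than shut.
Start: joints at [57.64, 19.595, 87.324, -0, 73.075, -8.365], TCP at [0.213, 0.48, 0.231] pointing down, gripper open.
Joint ranges: [-145.02, 145.02], [-44.19, 115.74], [2.07, 154.8], [-57.11, 237.11], [16.16, 152.29], [-177.93, 177.93]. Speed limits (degrees/s): [147.25, 147.25, 180, 180, 180, 180].

## Interface

Orientations are given as [roll, pitch, yaw] about the fixed x, y, z axes, in that order (R = Rz(yaw) Ry(pitch) Rx(roll)).
In Python, from rig import monitor, vision, job gives the robot as it stands.
- The arm moves only by the shell command python3 -m crank 'ROWS' [FORCE]. ROWS is JSON, a list of rows, each an object of numbers: "grip": the finger opening in m, from 0 to 0.0854; "x", "y", "z": the shift along the world's x, y, z in m; "rx", "ry", "rz": the turn, a rotation vector about the world's x, y, z in rad. In form: [{"grip": .., "x": .., "y": .., "z": .., "rx": .., "ry": .., "rz": ..}, ...]. A call has 1 to 10 rows; each row shifts and turns the commanded pose from where the row before left it; what a row does not reach is not made up. A row lasts 1/10 s, in which the tool goes at most 50 mm and 8.59 degrees, less where a joint would pass 70% of its speed; a pose out of reach is approached as far as the arm can. A call is refused whole if a number of a shift passes 0.05 or a number of a turn 0.15, either way. A call with a gripper value outside its range is refused whole. The fingers move at their own pace and stop on an object; FORCE is the grip in N (left out, the last holds). Time passes only in rows, so rows that do not move let the fingers close. It gives the time, the measured TCP pose, the force, the opening and the grip force at its end, in the units of the state.
- monitor.state(): the state, without advancing time (a new reading comes with each control period).
- vision.grab_frame(name): name is "side" or "top" or "wrist"; returns a dict with "pixels" (420x560x3 uint8, red, green, blue), "vertical_fov" (degrees; the focal length in pixels is half the picture's height over the tangent of half this angle, whatever the lens; pixels are square), "cx", "cy" (the principal point, pixels), "k1" (the pictures are not rectified: a ray, as slopes to the right and down, at radius r is drawn at 1 + k1 r^2 times it, then the intrinsics apply), "world_from_camera" (4x4, takes a point from camera to world coordinates); the wrist camera has in their place "hand_eye" (4x4, takes a point from camera to tool coordinates, whose origin is the TCP and whose axes are the flange's). Camera axes: x right, y up, looking along -z (the intrinsics and any distortion apply to the point x, -y, -z); pixel columns grow to the right and rows downward; lengths in m; the calibration is good to about 2 mm. A picture is of the moment at which its call begins: read the wrist's pose just before it. There is no depth.
- job.finish_job(): hands the job in; it is judged then, once.
Trained networks look in a picture, given as the dict that the camera call returned (one of the last four; its "shot" number tells which), for a name from the list of things; names that differ only in an ending like _2 or _b are one class to them, and where a whole thing is asked for, a point or a joint stands for the part that bears it (a point fixed in the world has none). Each returns a list of dicts, best first, with "confidence" (0 to 1); they miss things now and then, are a little off and sometimes report something else, mostly with a low value. They report only what shows in the picture. A call takes as long as a camera call. They do not tell look-alikes from the thing itself.
- vision.boxes_of(picture, target): "xy" ([column, row] in pixels, amid what is visible of it).
- vision.landmark_of(picture, target): "xy" ([column, row] in pixels: a listed point, or the origin of a listed thing).
The state is a dict: "time": time; "qpos": joint angles; "qvel": joint speeds; "tau": joint torques, N m; "ee_pos": TCP position; "tool_rot": TCP orientation; "contact_force": force on the tool from outside, world axes, zero at the start; "wrist_torque": the same for the moment, N m; "gripper_width": finger opening in m; "finger_force": force on a finger pad.
Only numpy, scipy, OpenCV 4.12 (cv2) and the standard library are available. Lean on these libraries where they do the work, as an engineer would, in place of code of your own. Each camera call takes 0.05 s, during which the arm holds its last target. There are 200 camera calls.

## Working session

There is one attempt and no reset: what is moved stays moved. The work goes in short steps, Python scripts to look and compute and a shell command to move; the robot and the scene stay as the last step left them, time stands still between calls to the robot, and variables do not carry over. Pictures are saved under pics/ and viewed, at most 14 in all, crops included, and the job is handed in when it is done.

```bash
ls; mkdir -p pics
cat > h.py <<'E'
import numpy as np, cv2
from scipy.spatial.transform import Rotation as R
from rig import monitor, vision, job
def st(): return monitor.state()
def Ttool(s):
    T=np.eye(4); r=s['tool_rot']
    T[:3,:3]=R.from_euler('xyz',r,degrees=True).as_matrix(); T[:3,3]=s['ee_pos']; return T
def grab(n):
    s=st(); f=vision.grab_frame(n)
    f['T']=np.array(f['world_from_camera']) if 'world_from_camera' in f else Ttool(s)@np.array(f['hand_eye'])
    return f
def K(f):
    h=f['pixels'].shape[0]; return h/2/np.tan(np.radians(f['vertical_fov'])/2)
def ray(f,uv):
    d=np.array([(uv[0]-f['cx'])/K(f),(uv[1]-f['cy'])/K(f)]); u=d.copy()
    for _ in range(20): u=d/(1+f['k1']*(u@u))
    return f['T'][:3,3], f['T'][:3,:3]@np.array([u[0],-u[1],-1])
def at(f,uv,z):
    o,d=ray(f,uv); return o+d*(z-o[2])/d[2]
def proj(f,P):
    p=np.linalg.inv(f['T'])@np.append(P,1); u=np.array([p[0],-p[1]])/-p[2]
    u=u*(1+f['k1']*(u@u)); return u*K(f)+[f['cx'],f['cy']]
def save(f,n,crop=None,sc=1):
    im=f['pixels'][:,:,::-1]
    if crop: im=im[crop[1]:crop[3],crop[0]:crop[2]]
    cv2.imwrite('pics/'+n+'.png',cv2.resize(im,None,fx=sc,fy=sc,interpolation=cv2.INTER_CUBIC))
E
python3 - <<'E'
from h import *
print(st())
for c in ('top','side'):
    f=grab(c); save(f,c+'0',sc=1.4)
    print(c,K(f),f['cx'],f['cy'],f['k1'],f['T'].round(3).tolist())
    for n,z in (('dock',0),('end_fence',.05),('side_fence',.054),('notches',.054),('nest',.008),('slot_near',.059),('slot_far',.059),('case1',0),('bail1',.005),('bail1_ends',.005),('bail1_bend',.005),('forceps',0),('jar',0),('shampoo',0),('slidebox',0)):
        for d in vision.landmark_of(f,n)[:6]: print(n,round(d['confidence'],2),np.round(d['xy']),at(f,d['xy'],z).round(3)[:2])
E
```

```text
pics
{'time': 0.0, 'qpos': array([ 5.76395539e+01,  1.96381144e+01,  8.73770980e+01,  3.89137043e-04,
        7.30745106e+01, -8.36268345e+00]), 'qvel': array([-0.06741462, -0.0493165 , -0.02587308, -0.00623001,  0.05698918,
       -0.04586532]), 'tau': array([-4.92604286e-04, -4.33673322e+01, -2.46008241e+01, -3.00921893e-04,
        7.88009173e-03,  1.66545357e-05]), 'ee_pos': array([0.21325949, 0.47929901, 0.23061157]), 'tool_rot': array([-1.79911285e+02, -1.34173334e-02,  1.56002113e+02]), 'contact_force': array([-0.21910453,  0.04790238,  0.04834005]), 'wrist_torque': array([-0.01820099, -0.01754145,  0.00571399]), 'finger_force': 0.0, 'gripper_width': 0.08545915248101774}
top 541.755429862906 276.12743916471766 211.9645871130471 -0.004404180361359601 [[-0.005, 0.979, -0.204, 0.191], [-1.0, -0.005, 0.001, -0.018], [-0.0, 0.204, 0.979, 1.841], [0.0, 0.0, 0.0, 1.0]]
dock 0.68 [192. 214.] [0.568 0.273]
end_fence 0.62 [186. 193.] [0.632 0.285]
end_fence 0.39 [272. 247.] [ 0.445 -0.004]
side_fence 0.87 [193. 210.] [0.57  0.259]
notches 0.84 [170. 210.] [0.572 0.339]
nest 0.96 [188. 2
[... 1457 characters left out ...]
289. 168.] [0.629 0.301]
case1 0.96 [346. 349.] [ 0.697 -0.43 ]
case1 0.67 [369. 266.] [ 0.82  -0.167]
case1 0.66 [243. 234.] [0.456 0.002]
case1 0.65 [247. 305.] [ 0.467 -0.287]
case1 0.56 [314. 300.] [ 0.645 -0.28 ]
case1 0.33 [304. 232.] [ 0.652 -0.002]
bail1 0.61 [309. 230.] [0.667 0.001]
bail1 0.52 [310. 256.] [ 0.653 -0.123]
bail1_ends 0.71 [327. 231.] [ 0.723 -0.011]
bail1_ends 0.6 [258. 170.] [0.511 0.384]
bail1_ends 0.4 [316. 296.] [ 0.65  -0.273]
bail1_bend 0.76 [290. 226.] [0.609 0.025]
bail1_bend 0.6 [276. 185.] [0.576 0.268]
forceps 0.79 [176. 378.] [ 0.312 -0.476]
jar 0.87 [246. 161.] [0.466 0.467]
shampoo 0.61 [273. 154.] [0.58  0.516]
slidebox 0.97 [262. 365.] [ 0.5   -0.459]
```

View pics/top0.png

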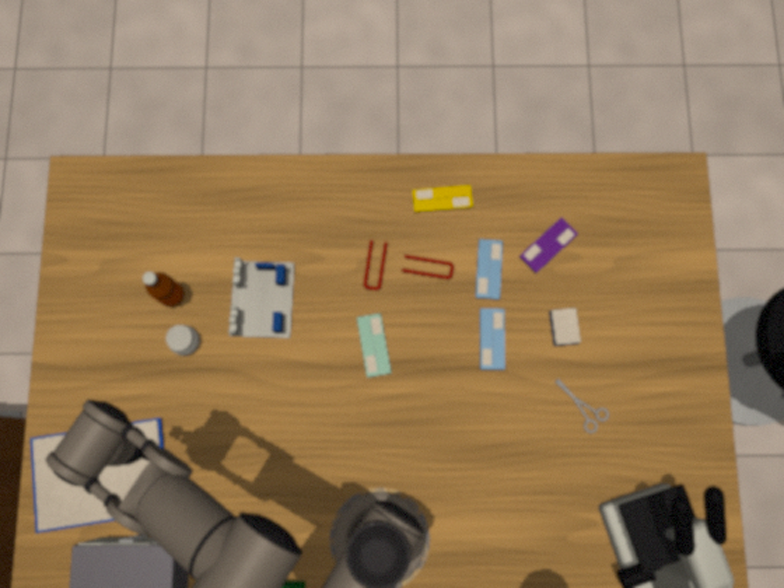

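View pics/side0.png

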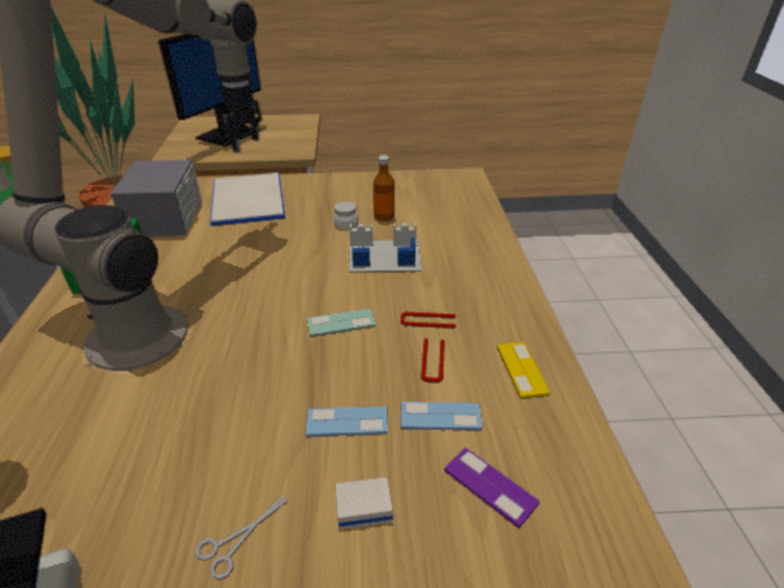

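The top and side views show three usable cases: green at about (375,345), blue at (490,268) and blue at (492,338) in the top picture. The yellow and purple ones are look-alikes. Two red bails lie at (376,265) and (430,267), and the dock is at (262,300). I'll go above the dock for a close look.

```bash
python3 -m crank '[{"x":0.03,"y":-0.02,"z":0.01,"rz":0.042},{"x":0.03,"y":-0.02,"z":0.01,"rz":0.042},{"x":0.03,"y":-0.02,"z":0.01,"rz":0.042},{"x":0.03,"y":-0.02,"z":0.01,"rz":0.042},{"x":0.03,"y":-0.02,"z":0.01,"rz":0.042},{"x":0.03,"y":-0.02,"z":0.01,"rz":0.042},{"x":0.03,"y":-0.02,"z":0.01,"rz":0.042},{"x":0.03,"y":-0.02,"z":0.01,"rz":0.042},{"x":0.03,"y":-0.02,"rz":0.042},{"x":0.03,"y":-0.02,"rz":0.042}]'
python3 - <<'E'
from h import *
s=st(); print(s['ee_pos'],s['tool_rot'])
f=grab('wrist'); save(f,'w1')
print(K(f),np.array(f['hand_eye']).round(3).tolist())
for n,z in (('dock',0),('end_fence',.05),('side_fence',.054),('notches',.054),('nest',.008),('slot_near',.059),('slot_far',.059)):
    for d in vision.landmark_of(f,n)[:2]: print(n,round(d['confidence'],2),np.round(d['xy']),at(f,d['xy'],z).round(4)[:2])
E
```

```text
[0.21348312 0.47964857 0.23132061] [1.79994016e+02 1.06098013e-03 1.56005752e+02]
363.68311590963157 [[0.0, 0.952, 0.307, 0.078], [1.0, -0.0, 0.001, 0.001], [0.001, 0.307, -0.952, -0.141], [0.0, 0.0, 0.0, 1.0]]invalid input
```

View pics/w1.png

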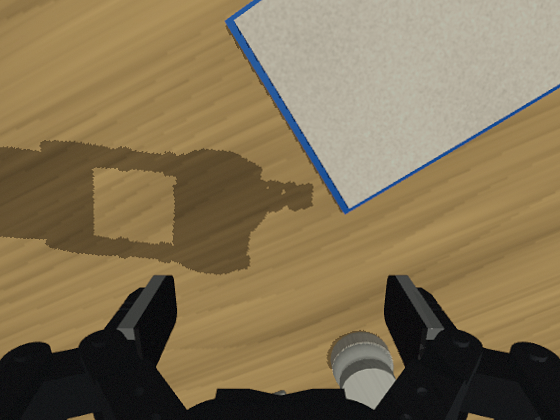

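The refused call did not move the arm, and this view shows only the notepad. Each row probably needs all its keys.

```bash
python3 -m crank '[{"grip":0.085,"x":0.03,"y":-0.02,"z":0.01,"rx":0,"ry":0,"rz":0.042},{"grip":0.085,"x":0.03,"y":-0.02,"z":0.01,"rx":0,"ry":0,"rz":0.042},{"grip":0.085,"x":0.03,"y":-0.02,"z":0.01,"rx":0,"ry":0,"rz":0.042},{"grip":0.085,"x":0.03,"y":-0.02,"z":0.01,"rx":0,"ry":0,"rz":0.042},{"grip":0.085,"x":0.03,"y":-0.02,"z":0.01,"rx":0,"ry":0,"rz":0.042},{"grip":0.085,"x":0.03,"y":-0.02,"z":0.01,"rx":0,"ry":0,"rz":0.042},{"grip":0.085,"x":0.03,"y":-0.02,"z":0.01,"rx":0,"ry":0,"rz":0.042},{"grip":0.085,"x":0.03,"y":-0.02,"z":0,"rx":0,"ry":0,"rz":0.042},{"grip":0.085,"x":0.03,"y":-0.02,"z":0,"rx":0,"ry":0,"rz":0.042},{"grip":0.085,"x":0.03,"y":-0.02,"z":0,"rx":0,"ry":0,"rz":0.042}]'
cat >> h.py <<'E'
def lms(f,names,k=2):
    for n,z in names:
        for d in vision.landmark_of(f,n)[:k]: print(n,round(d['confidence'],2),np.round(d['xy']),at(f,d['xy'],z).round(4)[:2])
DK=(('dock',0),('end_fence',.05),('side_fence',.054),('notches',.054),('nest',.008),('slot_near',.059),('slot_far',.059))
E
python3 - <<'E'
from h import *
s=st(); print(s['ee_pos'],s['tool_rot'])
f=grab('wrist'); save(f,'w2',sc=1.4); np.save('w2.npy',f,allow_pickle=True)
lms(f,DK)
E
```

```text
time: 3.0
ee_pos: [0.5146, 0.2787, 0.3014]
tool_rot: [180.0, 0.0, -179.8]
contact_force: [0.1, 0.2, 0.6]
gripper_width: 0.0848
finger_force: 0.0
[0.51460087 0.27866884 0.30142462] [ 1.79987506e+02  9.62096969e-03 -1.79835705e+02]
dock 0.8 [282. 200.] [0.5688 0.2808]
end_fence 0.58 [304. 162.] [0.51   0.3046]
end_fence 0.56 [281. 269.] [0.6406 0.2808]
side_fence 0.75 [258. 214.] [0.5693 0.2542]
notches 0.87 [338. 212.] [0.5668 0.3445]
nest 0.72 [282. 201.] [0.5676 0.2817]
slot_near 0.92 [303. 164.] [0.511  0.3031]
slot_far 0.74 [296. 264.] [0.6294 0.2973]
```

View pics/w2.png

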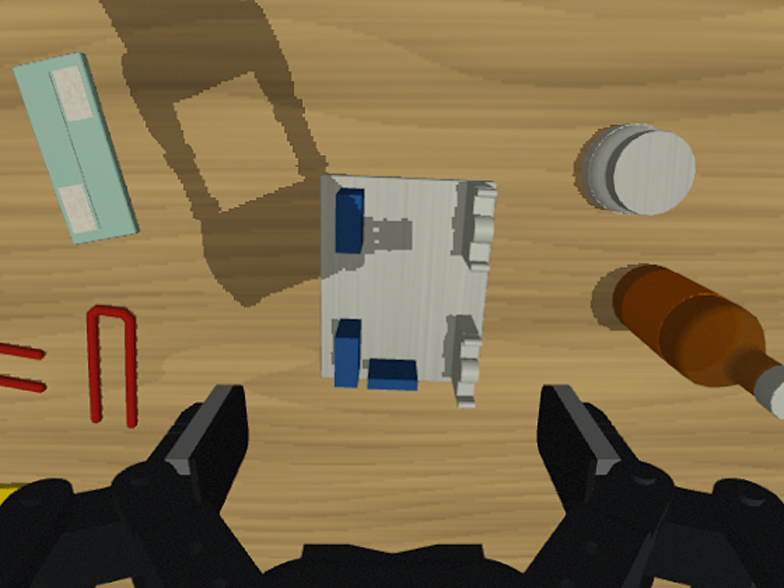

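Wrist view: the dock is centred at about (408,285) in the scaled picture and nearly aligned with the world axes. The green case is at the left, and both bails are at the lower left. I'll overlay the dock model to get a pose.

```bash
cat >> h.py <<'E'
def D2W(p,pose):
    c,s_=np.cos(np.radians(pose[2])),np.sin(np.radians(pose[2]))
    p=np.asarray(p,float); return np.array([pose[0]+c*p[0]-s_*p[1],pose[1]+s_*p[0]+c*p[1],p[2]])
E
python3 - <<'E'
from h import *
from scipy.optimize import least_squares
f=np.load('w2.npy',allow_pickle=True).item()
hsv=cv2.cvtColor(f['pixels'],cv2.COLOR_RGB2HSV)
m=((hsv[...,0]>100)&(hsv[...,0]<125)&(hsv[...,1]>120)).astype(np.uint8)*255
m[:, :225]=0; m[:,310:]=0; m[:120]=0; m[285:]=0
obs=cv2.distanceTransform(255-m,cv2.DIST_L2,5)
# silhouettes of blue boxes: match mask by IoU
boxes=[(-82,-36,-50,-30,8,54),(36,82,-50,-30,8,54)]
def render(p,te):
    im=np.zeros_like(m)
    for b in boxes+[(75,75+te,-22,22,8,50)]:
        P=[proj(f,D2W(np.array([x,y,z])/1000,p)) for x in b[:2] for y in b[2:4] for z in b[4:]]
        h=cv2.convexHull(np.array(P,np.float32)*16).astype(np.int32)
        cv2.fillConvexPoly(im,h,255,shift=4)
    return im
from scipy.optimize import minimize
def cost(v): 
    r=render((v[0]/1e3,v[1]/1e3,v[2]/10),v[3]); return np.mean(cv2.GaussianBlur(r,(7,7),0).astype(float).__sub__(cv2.GaussianBlur(m,(7,7),0))**2)
r=minimize(cost,[568,280.5,0,10],method='Nelder-Mead',options=dict(initial_simplex=[[568,280.5,0,10],[572,280,0,10],[568,284,0,10],[568,280,20,10],[568,280,0,14]],maxiter=300))
print(r.x,r.fun)
p=(r.x[0]/1e3,r.x[1]/1e3,r.x[2]/10)
im=f['pixels'][:,:,::-1].copy()
q=[(x,y,.008) for x,y in ((-.095,-.055),(-.095,.075))]
for b in boxes+[(75,75+r.x[3],-22,22,8,50),(-92,-28,56,70,8,68),(28,92,56,70,8,68)]:
    for z in b[4:]:
        P=np.array([proj(f,D2W(np.array(c+(z,))/1000,p)) for c in ((b[0],b[2]),(b[1],b[2]),(b[1],b[3]),(b[0],b[3]))])
        cv2.polylines(im,[(P*16).astype(np.int32)],True,(0,255,0),1,shift=4)
cv2.imwrite('pics/ov.png',cv2.resize(im[110:300,215:375],None,fx=3,fy=3))
for uv in ((322,176),(496,182),(321,377)): print(at(f,np.array(uv)/1.4,.008))
# green case
gm=((hsv[...,0]>65)&(hsv[...,0]<90)&(hsv[...,1]>50)).astype(np.uint8); g=np.argwhere(gm)[:,::-1].astype(np.float32)
print(len(g)); rc=cv2.minAreaRect(g); print([at(f,c,.010)[:2].round(4) for c in cv2.boxPoints(rc)])
E
```

```text
[568.71229882 281.77908996 -23.48340018   7.51986435] 23.011403061224488
[0.47545609 0.21991805 0.008     ]
[0.47990498 0.3661817  0.008     ]
[0.66261968 0.21164894 0.008     ]
1997
[array([ 0.9337, -0.1731]), array([ 0.3765, -0.0323]), array([0.3793, 0.5952]), array([0.9403, 0.7326])]
```

View pics/ov.png

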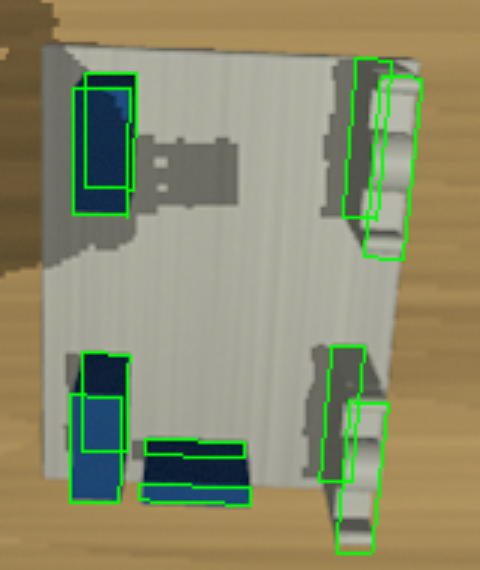

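The overlay fits tightly, giving a dock pose of (0.569, 0.282) with yaw −2.35°. Next I'll measure the green case from the same picture and move above it.

Run:
```python
from h import *
f=np.load('w2.npy',allow_pickle=True).item()
P=np.array([at(f,np.array(c)/1.4,.01)[:2] for c in ((14,66),(81,53),(137,232),(73,243))]); print(P.round(4), P.mean(0), [np.linalg.norm(P[i]-P[i-1]).round(4) for i in range(4)])
d=P[2]+P[3]-P[0]-P[1]; print(np.degrees(np.arctan2(d[1],d[0])))
```

```text
[[ 0.3868 -0.0257]
 [ 0.3783  0.0316]
 [ 0.5227  0.0569]
 [ 0.5324 -0.0023]] [0.45503406 0.01513915] [np.float64(0.1474), np.float64(0.0579), np.float64(0.1465), np.float64(0.0599)]
9.533312428529186
```

```bash
python3 -m crank '[{"grip":0.085,"x":-0.0075,"y":-0.033,"z":-0.02,"rx":0,"ry":0,"rz":0.02},{"grip":0.085,"x":-0.0075,"y":-0.033,"z":-0.025,"rx":0,"ry":0,"rz":0.02},{"grip":0.085,"x":-0.0075,"y":-0.033,"z":-0.025,"rx":0,"ry":0,"rz":0.02},{"grip":0.085,"x":-0.0075,"y":-0.033,"z":-0.025,"rx":0,"ry":0,"rz":0.02},{"grip":0.085,"x":-0.0075,"y":-0.033,"z":-0.025,"rx":0,"ry":0,"rz":0.02},{"grip":0.085,"x":-0.0075,"y":-0.033,"z":-0.025,"rx":0,"ry":0,"rz":0.02},{"grip":0.085,"x":-0.0075,"y":-0.033,"z":-0.025,"rx":0,"ry":0,"rz":0.02},{"grip":0.085,"x":-0.0075,"y":-0.033,"z":-0.02,"rx":0,"ry":0,"rz":0.02},{"grip":0.085,"x":0,"y":0,"z":0,"rx":0,"ry":0,"rz":0}]'
python3 - <<'E'
from h import *
s=st(); print(s['ee_pos'],s['tool_rot'])
f=grab('wrist'); save(f,'w3')
lms(f,(('case1',0),('bail1',.005),('bail1_ends',.005),('bail1_bend',.005)))
E
```

```text
time: 4.3
ee_pos: [0.4509, 0.0139, 0.1094]
tool_rot: [180.0, -0.3, -170.9]
contact_force: [-0.5, 0.2, 0.6]
gripper_width: 0.0854
finger_force: 0.0
[0.45093402 0.01385653 0.10943574] [ 179.95067176   -0.27189002 -170.87013394]
case1 0.95 [276. 212.] [0.4566 0.0121]
bail1_bend 0.77 [256. 368.] [0.5924 0.0164]
```

View pics/w3.png

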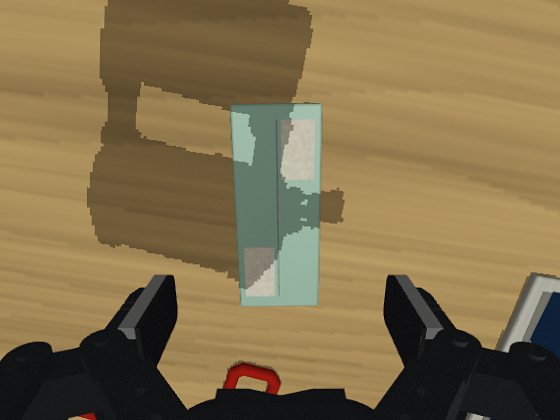

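The wrist view shows the green case centred at about (277,205) and well aligned with the tool, while the bend of a bail shows at (252,378). I'll descend and grasp.

```bash
python3 -m crank '[{"grip":0.085,"x":0.005,"y":0,"z":-0.03,"rx":0,"ry":0,"rz":0},{"grip":0.085,"x":0,"y":0,"z":-0.03,"rx":0,"ry":0,"rz":0},{"grip":0.085,"x":0,"y":0,"z":-0.03,"rx":0,"ry":0,"rz":0},{"grip":0.085,"x":0,"y":0,"z":-0.012,"rx":0,"ry":0,"rz":0},{"grip":0.085,"x":0,"y":0,"z":-0.01,"rx":0,"ry":0,"rz":0},{"grip":0.085,"x":0,"y":0,"z":0,"rx":0,"ry":0,"rz":0},{"grip":0.085,"x":0,"y":0,"z":0,"rx":0,"ry":0,"rz":0}]' && python3 -m crank '[{"grip":0.05,"x":0,"y":0,"z":0,"rx":0,"ry":0,"rz":0},{"grip":0.05,"x":0,"y":0,"z":0,"rx":0,"ry":0,"rz":0},{"grip":0.05,"x":0,"y":0,"z":0,"rx":0,"ry":0,"rz":0},{"grip":0.05,"x":0,"y":0,"z":0,"rx":0,"ry":0,"rz":0},{"grip":0.05,"x":0,"y":0,"z":0,"rx":0,"ry":0,"rz":0},{"grip":0.05,"x":0,"y":0,"z":0,"rx":0,"ry":0,"rz":0}]' 60
```

```text
time: 5.25
ee_pos: [0.4592, 0.016, -0.0]
tool_rot: [-180.0, 0.1, -170.7]
contact_force: [0.4, -0.4, -1.4]
gripper_width: 0.0851
finger_force: 0.0
time: 5.85
ee_pos: [0.4592, 0.0156, 0.0007]
tool_rot: [-180.0, 0.1, -170.8]
contact_force: [-3.0, 1.9, 10.2]
gripper_width: 0.0579
finger_force: 61.7
```

```bash
python3 -m crank '[{"grip":0.05,"x":0,"y":0,"z":0.02,"rx":0,"ry":0,"rz":0},{"grip":0.05,"x":0,"y":0,"z":0.03,"rx":0,"ry":0,"rz":0},{"grip":0.05,"x":0,"y":0.03,"z":0.035,"rx":0,"ry":0,"rz":-0.025},{"grip":0.05,"x":0.016,"y":0.04,"z":0.03,"rx":0,"ry":0,"rz":-0.03},{"grip":0.05,"x":0.018,"y":0.04,"z":0,"rx":0,"ry":0,"rz":-0.03},{"grip":0.05,"x":0.018,"y":0.04,"z":0,"rx":0,"ry":0,"rz":-0.03},{"grip":0.05,"x":0.018,"y":0.04,"z":0,"rx":0,"ry":0,"rz":-0.03},{"grip":0.05,"x":0.018,"y":0.04,"z":0,"rx":0,"ry":0,"rz":-0.03},{"grip":0.05,"x":0.018,"y":0.036,"z":0,"rx":0,"ry":0,"rz":-0.027},{"grip":0.05,"x":0,"y":0,"z":0,"rx":0,"ry":0,"rz":0}]'
cat >> h.py <<'E'
def held(f,zrel,hsvlo,hsvhi):
    # corners of largest blob's rectangle, in tool frame, plane tool z=zrel
    hsv=cv2.cvtColor(f['pixels'],cv2.COLOR_RGB2HSV); m=cv2.inRange(hsv,hsvlo,hsvhi)
    n,l,s_,c=cv2.connectedComponentsWithStats(m); 
    i=1+np.argmax(s_[1:,4]); print('blob',s_[i])
    H=np.array(f['hand_eye']); T=f['T']; f2=dict(f,T=H)
    pts=np.argwhere(l==i)[:,::-1][::7]
    Q=np.array([at(f2,p,zrel)[:2]*1000 for p in pts],np.float32)
    return cv2.minAreaRect(Q), Q
E
python3 - <<'E'
from h import *
s=st(); print(s['ee_pos'],s['tool_rot'],s['gripper_width'])
f=grab('wrist'); save(f,'w4',sc=1.0)
np.save('w4.npy',f,allow_pickle=True)
r,Q=held(f,-.01,(65,30,40),(98,255,255)); print(r, cv2.boxPoints(r))
E
```

```text
time: 6.85
ee_pos: [0.5649, 0.2841, 0.1129]
tool_rot: [179.9, 0.1, 177.8]
contact_force: [0.7, -0.2, -1.1]
gripper_width: 0.0579
finger_force: 65.3
[0.56489114 0.28405813 0.11287982] [1.79875381e+02 1.26529903e-01 1.77821234e+02] 0.05787325622754868
blob [  195    87   168   309 34729]
((12.310859680175781, 0.29480934143066406), (58.08266067504883, 133.61550903320312), 89.52669525146484) [[-54.734512 -28.193657]
 [ 78.876434 -29.297405]
 [ 79.35623   28.783276]
 [-54.254715  29.887024]]
```

View pics/w4.png

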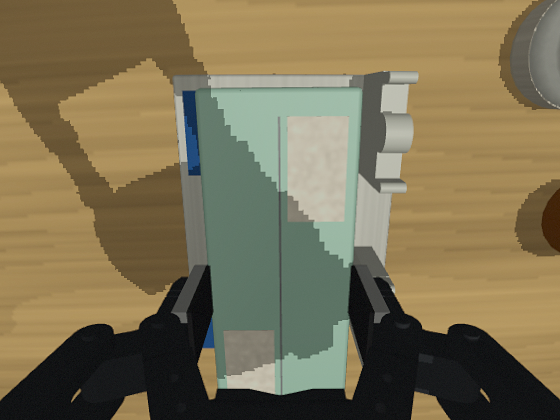

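The held case (end edge at row 88) has its centre about 3.5 mm toward the open end of the tool. The dock lies squarely underneath, so I'll lower the case with about 4 mm clearance.

```bash
python3 -m crank '[{"grip":0.05,"x":0.003,"y":0.0015,"z":-0.01,"rx":0,"ry":0,"rz":0},{"grip":0.05,"x":0,"y":0,"z":-0.025,"rx":0,"ry":0,"rz":0},{"grip":0.05,"x":0,"y":0,"z":-0.025,"rx":0,"ry":0,"rz":0},{"grip":0.05,"x":0,"y":0,"z":-0.02,"rx":0,"ry":0,"rz":0},{"grip":0.05,"x":0,"y":0,"z":-0.01,"rx":0,"ry":0,"rz":0},{"grip":0.05,"x":0,"y":0,"z":-0.005,"rx":0,"ry":0,"rz":0},{"grip":0.05,"x":0,"y":0,"z":-0.003,"rx":0,"ry":0,"rz":0},{"grip":0.05,"x":0,"y":0,"z":0,"rx":0,"ry":0,"rz":0},{"grip":0.05,"x":0,"y":0,"z":0,"rx":0,"ry":0,"rz":0}]'; python3 -m crank '[{"grip":0.05,"x":0,"y":-0.001,"z":0,"rx":0,"ry":0,"rz":0},{"grip":0.05,"x":0,"y":-0.001,"z":0,"rx":0,"ry":0,"rz":0},{"grip":0.05,"x":0,"y":0,"z":0,"rx":0,"ry":0,"rz":0}]'; python3 -m crank '[{"grip":0.05,"x":0,"y":-0.001,"z":0,"rx":0,"ry":0,"rz":0},{"grip":0.05,"x":0,"y":-0.001,"z":0,"rx":0,"ry":0,"rz":0},{"grip":0.05,"x":0,"y":0,"z":0,"rx":0,"ry":0,"rz":0}]'
```

```text
time: 7.8
ee_pos: [0.5664, 0.2809, 0.0147]
tool_rot: [-180.0, -0.0, 177.6]
contact_force: [-0.1, 2.2, -1.4]
gripper_width: 0.0544
finger_force: 63.4
time: 8.1
ee_pos: [0.5664, 0.2805, 0.0148]
tool_rot: [179.9, -0.0, 177.7]
contact_force: [-0.9, 8.5, -3.9]
gripper_width: 0.0544
finger_force: 64.1
time: 8.4
ee_pos: [0.5664, 0.2804, 0.0149]
tool_rot: [179.7, 0.0, 177.7]
contact_force: [-0.5, 16.1, -5.9]
gripper_width: 0.0548
finger_force: 64.4
```

Run:
```python
from h import *
f=grab('wrist'); save(f,'w5',sc=1.0)
np.save('w5.npy',f,allow_pickle=True)
```

```text
(no output)
```

View pics/w5.png

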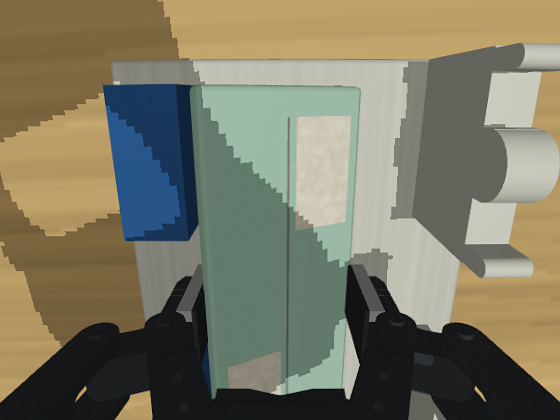

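The view shows the case rolled in the grip. Its left edge (about col 195) caught the fence top, and the right side is lower. I'll measure the fence from this picture, back off in +y and then open so it drops flat.

```bash
python3 -m crank '[{"grip":0.05,"x":0,"y":0.004,"z":0,"rx":0,"ry":0,"rz":0},{"grip":0.05,"x":0,"y":0.004,"z":0,"rx":0,"ry":0,"rz":0},{"grip":0.05,"x":0,"y":0,"z":0,"rx":0,"ry":0,"rz":0}]'; python3 -m crank '[{"grip":0.07,"x":0,"y":0,"z":0,"rx":0,"ry":0,"rz":0},{"grip":0.075,"x":0,"y":0,"z":0,"rx":0,"ry":0,"rz":0},{"grip":0.075,"x":0,"y":0,"z":0,"rx":0,"ry":0,"rz":0},{"grip":0.075,"x":0,"y":0,"z":0,"rx":0,"ry":0,"rz":0}]'
python3 - <<'E'
from h import *
f=np.load('w5.npy',allow_pickle=True).item()
for uv,z in (((192,88),.054),((189,238),.054),((104,86),.054),((124,240),.054),((415,217),.008),((400,217),.008)): print(uv,at(f,uv,z).round(4))
f=grab('wrist'); save(f,'w6'); np.save('w6.npy',f,allow_pickle=True); print(f['T'].round(3)[:3,3],st()['ee_pos'])
E
```

```text
time: 8.75
ee_pos: [0.5667, 0.2852, 0.0149]
tool_rot: [-180.0, -0.0, 177.7]
contact_force: [0.6, -0.1, -1.4]
gripper_width: 0.055
finger_force: 66.4
time: 9.15
ee_pos: [0.5669, 0.2851, 0.015]
tool_rot: [180.0, 0.0, 177.6]
contact_force: [0.8, -0.5, -0.4]
gripper_width: 0.0749
finger_force: 0.0
(192, 88) [0.4868 0.2602 0.054 ]
(189, 238) [0.53   0.2544 0.054 ]
(104, 86) [0.4851 0.2364 0.054 ]
(124, 240) [0.5299 0.2343 0.054 ]
(415, 217) [0.543  0.3404 0.008 ]
(400, 217) [0.5427 0.3339 0.008 ]
[0.489 0.289 0.156] [0.56682518 0.28507408 0.01499521]
```

View pics/w6.png

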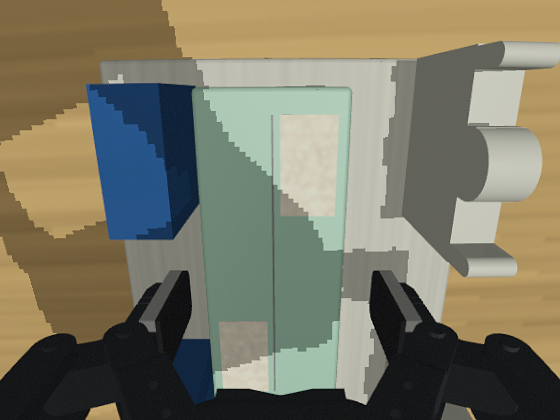

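The case now lies flat on the dock floor beside the fence. The fence's inner top edge runs (158,85) to (173,240). I'll refine the dock pose and the case pose from this view.

Run:
```python
from h import *
from scipy.optimize import least_squares
f=np.load('w6.npy',allow_pickle=True).item()
pts=[((158,85),(-82,-30,54)),((173,240),(-36,-30,54)),((88,85),(-82,-50,54)),((108,240),(-36,-50,54)),((402,217),(-28,56,8)),((198,206),(-36,-30,8))]
g=lambda v:np.ravel([np.array(a)-proj(f,D2W(np.array(b)/1e3,(v[0],v[1],v[2]*10))) for a,b in pts])
r=least_squares(g,[.569,.282,-.2]); print(r.x,r.fun.round(1))
P=np.array([at(f,c,.018) for c in ((193,88),(351,88),(342,330),(209,330))])[:,:2]; p=(r.x[0],r.x[1],r.x[2]*10)
c,s=np.cos(np.radians(p[2])),np.sin(np.radians(p[2])); print(((P-[p[0],p[1]])@np.array([[c,-s],[s,c]])*1000).round(1))
```

```text
[ 0.56932858  0.28196856 -0.28149898] [-0.5  0.5  0.8 -2.5  2.4  0.2  0.2 -1.8  0.3 -2.  -4.6  6.2]
[[-81.4 -29. ]
 [-81.8  28.5]
 [ 21.8  31.5]
 [ 22.3 -28.6]]
```

```bash
python3 -m crank '[{"grip":0.085,"x":0,"y":0,"z":0.04,"rx":0,"ry":0,"rz":0},{"grip":0.085,"x":0,"y":0,"z":0.045,"rx":0,"ry":0,"rz":0},{"grip":0.085,"x":-0.01,"y":-0.04,"z":0.02,"rx":0,"ry":0,"rz":0},{"grip":0.085,"x":-0.01,"y":-0.045,"z":0,"rx":0,"ry":0,"rz":0},{"grip":0.085,"x":-0.01,"y":-0.045,"z":0,"rx":0,"ry":0,"rz":0},{"grip":0.085,"x":-0.01,"y":-0.045,"z":0,"rx":0,"ry":0,"rz":0},{"grip":0.085,"x":-0.01,"y":-0.045,"z":0,"rx":0,"ry":0,"rz":0},{"grip":0.085,"x":-0.01,"y":-0.045,"z":0,"rx":0,"ry":0,"rz":0},{"grip":0.085,"x":-0.01,"y":-0.045,"z":0,"rx":0,"ry":0,"rz":0},{"grip":0.085,"x":-0.01,"y":-0.045,"z":0,"rx":0,"ry":0,"rz":0}]'; python3 -m crank '[{"grip":0.085,"x":-0.01,"y":-0.045,"z":0,"rx":0,"ry":0,"rz":0},{"grip":0.085,"x":-0.01,"y":-0.045,"z":0,"rx":0,"ry":0,"rz":0},{"grip":0.085,"x":-0.01,"y":-0.045,"z":0,"rx":0,"ry":0,"rz":0},{"grip":0.085,"x":-0.01,"y":-0.045,"z":0,"rx":0,"ry":0,"rz":0},{"grip":0.085,"x":0,"y":-0.025,"z":0,"rx":0,"ry":0,"rz":0},{"grip":0.085,"x":0,"y":0,"z":0,"rx":0,"ry":0,"rz":0},{"grip":0.085,"x":0,"y":0,"z":0,"rx":0,"ry":0,"rz":0}]'
cat >> h.py <<'E'
def blue_case(f,z,lo=(98,50,60),hi=(114,190,255)):
    "case rectangle in world from colour mask; returns center, angle, size"
    hsv=cv2.cvtColor(f['pixels'],cv2.COLOR_RGB2HSV); m=cv2.morphologyEx(cv2.inRange(hsv,lo,hi),cv2.MORPH_CLOSE,np.ones((9,9)))
    n,l,s_,c=cv2.connectedComponentsWithStats(m); out=[]
    for i in range(1,n):
        if s_[i,4]<2000: continue
        ct=max(cv2.findContours((l==i).astype(np.uint8),0,1)[0],key=len)[:,0]
        Q=np.array([at(f,p,z)[:2]*1000 for p in ct],np.float32); r=cv2.minAreaRect(Q)
        a=r[2] if r[1][0]>r[1][1] else r[2]-90
        out.append((np.round(r[0],1),round(a,1),np.round(r[1],1),s_[i,:4]))
    return out
E
python3 - <<'E'
from h import *
s=st(); print(s['ee_pos'],s['tool_rot'])
f=grab('wrist'); save(f,'w7'); np.save('w7.npy',f,allow_pickle=True)
lms(f,(('case1',0),)); print(blue_case(f,.01))
E
```

```text
time: 10.2
ee_pos: [0.4861, -0.0715, 0.1202]
tool_rot: [-180.0, 0.0, 177.7]
contact_force: [0.4, 0.5, -0.2]
gripper_width: 0.085
finger_force: 0.0
time: 10.9
ee_pos: [0.4464, -0.2748, 0.1197]
tool_rot: [180.0, -0.0, 177.6]
contact_force: [0.2, 0.5, -0.8]
gripper_width: 0.0848
finger_force: 0.0
[ 0.44637515 -0.27483678  0.11973467] [ 1.79962152e+02 -1.90461740e-02  1.77583365e+02]
case1 0.91 [275. 228.] [ 0.4687 -0.2791]
case1 0.82 [291. 405.] [ 0.6449 -0.273 ]
[(array([ 467.4, -276.7]), -1.4, array([ 58.7, 148.3]), array([234, 129,  86, 189], dtype=int32)), (array([ 592.5, -270.8]), -4.8, array([58.4, 59.1]), array([257, 338,  72,  57], dtype=int32))]
```

View pics/w7.png

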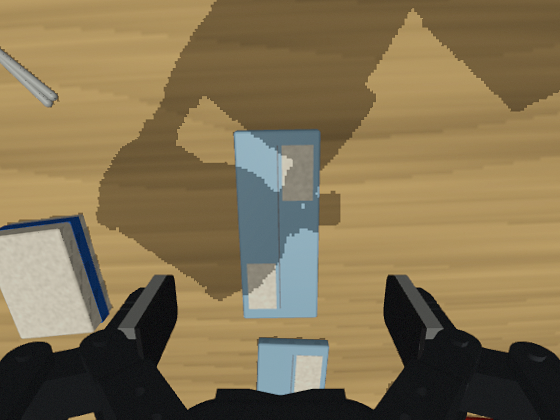

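The wrist view shows the near blue case centred at about (277,225) and almost aligned. The far blue one peeks in at (292,365).

```bash
python3 -m crank '[{"grip":0.085,"x":0.0215,"y":-0.003,"z":-0.03,"rx":0,"ry":0,"rz":0.017},{"grip":0.085,"x":0,"y":0,"z":-0.035,"rx":0,"ry":0,"rz":0},{"grip":0.085,"x":0,"y":0,"z":-0.03,"rx":0,"ry":0,"rz":0},{"grip":0.085,"x":0,"y":0,"z":-0.015,"rx":0,"ry":0,"rz":0},{"grip":0.085,"x":0,"y":0,"z":-0.007,"rx":0,"ry":0,"rz":0},{"grip":0.085,"x":0,"y":0,"z":0,"rx":0,"ry":0,"rz":0},{"grip":0.085,"x":0,"y":0,"z":0,"rx":0,"ry":0,"rz":0}]' && python3 -m crank '[{"grip":0.05,"x":0,"y":0,"z":0,"rx":0,"ry":0,"rz":0},{"grip":0.05,"x":0,"y":0,"z":0,"rx":0,"ry":0,"rz":0},{"grip":0.05,"x":0,"y":0,"z":0,"rx":0,"ry":0,"rz":0},{"grip":0.05,"x":0,"y":0,"z":0,"rx":0,"ry":0,"rz":0},{"grip":0.05,"x":0,"y":0,"z":0,"rx":0,"ry":0,"rz":0},{"grip":0.05,"x":0,"y":0,"z":0,"rx":0,"ry":0,"rz":0}]' 70
```

```text
time: 11.7
ee_pos: [0.4689, -0.2776, 0.0038]
tool_rot: [-180.0, 0.1, 178.7]
contact_force: [0.6, -0.2, 0.3]
gripper_width: 0.085
finger_force: 0.0
time: 12.3
ee_pos: [0.4688, -0.2781, 0.0051]
tool_rot: [-179.9, 0.1, 178.6]
contact_force: [-2.2, 3.2, 14.7]
gripper_width: 0.0544
finger_force: 70.8
```

The upward force and narrow width suggest the tips ride on the case's upper edges, since they sit a few mm back at this opening. I'll reopen, go lower and regrip.

```bash
python3 -m crank '[{"grip":0.085,"x":0,"y":0,"z":0,"rx":0,"ry":0,"rz":0},{"grip":0.085,"x":0,"y":0,"z":0,"rx":0,"ry":0,"rz":0},{"grip":0.085,"x":0,"y":0,"z":0,"rx":0,"ry":0,"rz":0},{"grip":0.085,"x":0,"y":0,"z":-0.004,"rx":0,"ry":0,"rz":0},{"grip":0.085,"x":0,"y":0,"z":-0.003,"rx":0,"ry":0,"rz":0},{"grip":0.085,"x":0,"y":0,"z":0,"rx":0,"ry":0,"rz":0}]' && python3 -m crank '[{"grip":0.05,"x":0,"y":0,"z":0,"rx":0,"ry":0,"rz":0},{"grip":0.05,"x":0,"y":0,"z":0,"rx":0,"ry":0,"rz":0},{"grip":0.05,"x":0,"y":0,"z":0,"rx":0,"ry":0,"rz":0},{"grip":0.05,"x":0,"y":0,"z":0,"rx":0,"ry":0,"rz":0},{"grip":0.05,"x":0,"y":0,"z":0,"rx":0,"ry":0,"rz":0},{"grip":0.05,"x":0,"y":0,"z":0,"rx":0,"ry":0,"rz":0}]' 50
```

```text
time: 12.9
ee_pos: [0.4678, -0.2775, -0.0049]
tool_rot: [179.9, -0.1, 178.6]
contact_force: [0.4, 0.3, -0.2]
gripper_width: 0.0852
finger_force: 0.0
time: 13.5
ee_pos: [0.4684, -0.2779, -0.0038]
tool_rot: [-180.0, 0.0, 178.6]
contact_force: [-0.2, 1.0, 6.2]
gripper_width: 0.058
finger_force: 54.1
```

```bash
python3 -m crank '[{"grip":0.05,"x":0,"y":0,"z":0.02,"rx":0,"ry":0,"rz":0},{"grip":0.05,"x":0,"y":0,"z":0.035,"rx":0,"ry":0,"rz":0},{"grip":0.05,"x":0.005,"y":0.03,"z":0.035,"rx":0,"ry":0,"rz":-0.016},{"grip":0.05,"x":0.007,"y":0.04,"z":0.03,"rx":0,"ry":0,"rz":0},{"grip":0.05,"x":0.007,"y":0.045,"z":0,"rx":0,"ry":0,"rz":0},{"grip":0.05,"x":0.007,"y":0.045,"z":0,"rx":0,"ry":0,"rz":0},{"grip":0.05,"x":0.007,"y":0.045,"z":0,"rx":0,"ry":0,"rz":0},{"grip":0.05,"x":0.007,"y":0.045,"z":0,"rx":0,"ry":0,"rz":0},{"grip":0.05,"x":0.007,"y":0.045,"z":0,"rx":0,"ry":0,"rz":0},{"grip":0.05,"x":0.007,"y":0.045,"z":0,"rx":0,"ry":0,"rz":0}]' ; python3 -m crank '[{"grip":0.05,"x":0.009,"y":0.045,"z":0,"rx":0,"ry":0,"rz":0},{"grip":0.05,"x":0.009,"y":0.045,"z":0,"rx":0,"ry":0,"rz":0},{"grip":0.05,"x":0.009,"y":0.045,"z":0,"rx":0,"ry":0,"rz":0},{"grip":0.05,"x":0.009,"y":0.045,"z":0,"rx":0,"ry":0,"rz":0},{"grip":0.05,"x":0.009,"y":0.03,"z":0,"rx":0,"ry":0,"rz":0},{"grip":0.05,"x":0.003,"y":0.013,"z":0,"rx":0,"ry":0,"rz":0},{"grip":0.05,"x":0,"y":0,"z":0,"rx":0,"ry":0,"rz":0},{"grip":0.05,"x":0,"y":0,"z":0,"rx":0,"ry":0,"rz":0},{"grip":0.05,"x":0,"y":0,"z":0,"rx":0,"ry":0,"rz":0}]'
python3 - <<'E'
from h import *
s=st(); print(s['ee_pos'],s['tool_rot'])
f=grab('wrist'); save(f,'w8'); np.save('w8.npy',f,allow_pickle=True)
r,Q=held(f,-.006,(98,50,60),(114,190,255)); print(r, cv2.boxPoints(r))
E
```

```text
time: 14.5
ee_pos: [0.5219, 0.0637, 0.1152]
tool_rot: [180.0, -0.0, 177.7]
contact_force: [1.7, -0.1, -1.0]
gripper_width: 0.0585
finger_force: 54.0
time: 15.4
ee_pos: [0.57, 0.2831, 0.1155]
tool_rot: [-180.0, -0.0, 177.6]
contact_force: [0.2, 0.3, 0.7]
gripper_width: 0.0585
finger_force: 54.0
[0.56999631 0.28310755 0.11548065] [-1.79964164e+02 -4.67174308e-02  1.77624759e+02]
blob [  186    83   181   312 35148]
((11.096488952636719, -0.8517990112304688), (139.2049560546875, 64.49040222167969), 0.010957600548863411) [[-58.512154  31.38009 ]
 [-58.499825 -33.11031 ]
 [ 80.70513  -33.083687]
 [ 80.6928    31.406712]]
```

View pics/w8.png

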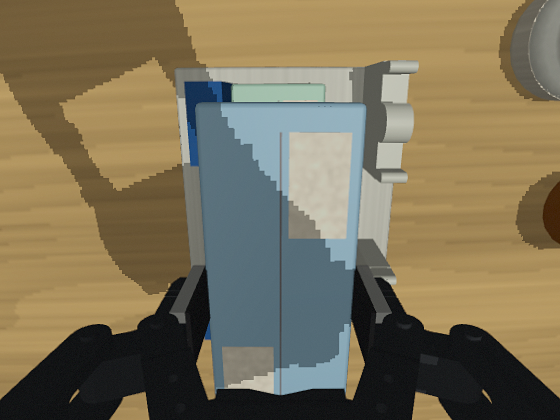

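The held blue case is flat (front edge at row 103, so it is centred in the grip), with the green case below in the dock. I'll shift and lower it onto the green one.

```bash
python3 -m crank '[{"grip":0.05,"x":-0.007,"y":0.003,"z":-0.01,"rx":0,"ry":0,"rz":0},{"grip":0.05,"x":0,"y":0,"z":-0.01,"rx":0,"ry":0,"rz":0},{"grip":0.05,"x":0,"y":0,"z":-0.02,"rx":0,"ry":0,"rz":0},{"grip":0.05,"x":0,"y":0,"z":-0.02,"rx":0,"ry":0,"rz":0},{"grip":0.05,"x":0,"y":0,"z":-0.02,"rx":0,"ry":0,"rz":0},{"grip":0.05,"x":0,"y":0,"z":-0.01,"rx":0,"ry":0,"rz":0},{"grip":0.05,"x":0,"y":0,"z":-0.008,"rx":0,"ry":0,"rz":0},{"grip":0.05,"x":0,"y":0,"z":0,"rx":0,"ry":0,"rz":0},{"grip":0.05,"x":0,"y":0,"z":0,"rx":0,"ry":0,"rz":0}]'
```

```text
time: 16.35
ee_pos: [0.5635, 0.288, 0.0181]
tool_rot: [180.0, 0.1, 177.7]
contact_force: [0.1, 1.0, -1.2]
gripper_width: 0.0585
finger_force: 54.0
```

```bash
python3 -m crank '[{"grip":0.05,"x":0,"y":-0.003,"z":-0.001,"rx":0,"ry":0,"rz":0},{"grip":0.05,"x":0,"y":0,"z":-0.002,"rx":0,"ry":0,"rz":0},{"grip":0.05,"x":0,"y":0,"z":0,"rx":0,"ry":0,"rz":0}]';python3 -m crank '[{"grip":0.07,"x":0,"y":0,"z":0,"rx":0,"ry":0,"rz":0},{"grip":0.08,"x":0,"y":0,"z":0,"rx":0,"ry":0,"rz":0},{"grip":0.08,"x":0,"y":0,"z":0,"rx":0,"ry":0,"rz":0},{"grip":0.085,"x":0,"y":0,"z":0.02,"rx":0,"ry":0,"rz":0},{"grip":0.085,"x":0,"y":0,"z":0.04,"rx":0,"ry":0,"rz":0},{"grip":0.085,"x":0,"y":0,"z":0.04,"rx":0,"ry":0,"rz":0},{"grip":0.085,"x":0,"y":-0.04,"z":0,"rx":0,"ry":0,"rz":0},{"grip":0.085,"x":0,"y":-0.045,"z":0,"rx":0,"ry":0,"rz":0},{"grip":0.085,"x":0,"y":-0.045,"z":0,"rx":0,"ry":0,"rz":0},{"grip":0.085,"x":0,"y":-0.045,"z":0,"rx":0,"ry":0,"rz":0}]'; python3 -m crank '[{"grip":0.085,"x":0.005,"y":-0.045,"z":0,"rx":0,"ry":0,"rz":0},{"grip":0.085,"x":0.005,"y":-0.045,"z":0,"rx":0,"ry":0,"rz":0},{"grip":0.085,"x":0.005,"y":-0.045,"z":0,"rx":0,"ry":0,"rz":0},{"grip":0.085,"x":0.01,"y":-0.045,"z":0,"rx":0,"ry":0,"rz":0},{"grip":0.085,"x":0.01,"y":-0.045,"z":0,"rx":0,"ry":0,"rz":0},{"grip":0.085,"x":0.01,"y":-0.045,"z":0,"rx":0,"ry":0,"rz":0},{"grip":0.085,"x":0.01,"y":-0.045,"z":0,"rx":0,"ry":0,"rz":0},{"grip":0.085,"x":0.01,"y":-0.045,"z":0,"rx":0,"ry":0,"rz":0},{"grip":0.085,"x":0,"y":-0.03,"z":0,"rx":0,"ry":0,"rz":0},{"grip":0.085,"x":0,"y":0,"z":0,"rx":0,"ry":0,"rz":0}]'
python3 - <<'E'
from h import *
s=st(); print(s['ee_pos'],s['tool_rot'])
f=grab('wrist'); save(f,'w9'); np.save('w9.npy',f,allow_pickle=True)
lms(f,(('case1',0),)); print(blue_case(f,.01))
f=grab('side'); save(f,'s1'); lms(f,(('bail1',.005),('bail1_ends',.005),('bail1_bend',.005)))
E
```

```text
time: 16.65
ee_pos: [0.5633, 0.2848, 0.0148]
tool_rot: [180.0, 0.0, 177.7]
contact_force: [-0.1, 1.0, -1.1]
gripper_width: 0.0585
finger_force: 54.0
time: 17.65
ee_pos: [0.563, 0.1084, 0.1149]
tool_rot: [180.0, 0.0, 177.8]
contact_force: [-0.4, -0.2, -0.2]
gripper_width: 0.0846
finger_force: 0.0
time: 18.65
ee_pos: [0.6275, -0.2849, 0.1141]
tool_rot: [-179.9, 0.0, 177.5]
contact_force: [-0.0, -0.7, 0.4]
gripper_width: 0.0849
finger_force: 0.0
[ 0.62751145 -0.28485153  0.11406974] [-1.79924247e+02  1.84561245e-02  1.77451716e+02]
case1 0.9 [293. 220.] [ 0.6416 -0.2755]
case1 0.71 [114. 305.] [ 0.7092 -0.4247]
[(array([ 643.5, -275.1]), -4.9, array([ 58.8, 148.1]), array([252, 121,  93, 196], dtype=int32))]
bail1 0.76 [299. 266.] [ 0.616 -0.161]
bail1 0.43 [305. 230.] [ 0.6546 -0.0027]
bail1_ends 0.21 [255. 168.] [0.5013 0.3968]
bail1_bend 0.56 [287. 229.] [0.5977 0.0098]
```

```bash
python3 -m crank '[{"grip":0.085,"x":0.0155,"y":0.009,"z":-0.03,"rx":0,"ry":0,"rz":-0.042},{"grip":0.085,"x":0,"y":0,"z":-0.035,"rx":0,"ry":0,"rz":0},{"grip":0.085,"x":0,"y":0,"z":-0.03,"rx":0,"ry":0,"rz":0},{"grip":0.085,"x":0,"y":0,"z":-0.015,"rx":0,"ry":0,"rz":0},{"grip":0.085,"x":0,"y":0,"z":-0.009,"rx":0,"ry":0,"rz":0},{"grip":0.085,"x":0,"y":0,"z":0,"rx":0,"ry":0,"rz":0},{"grip":0.085,"x":0,"y":0,"z":0,"rx":0,"ry":0,"rz":0}]' && python3 -m crank '[{"grip":0.05,"x":0,"y":0,"z":0,"rx":0,"ry":0,"rz":0},{"grip":0.05,"x":0,"y":0,"z":0,"rx":0,"ry":0,"rz":0},{"grip":0.05,"x":0,"y":0,"z":0,"rx":0,"ry":0,"rz":0},{"grip":0.05,"x":0,"y":0,"z":0,"rx":0,"ry":0,"rz":0},{"grip":0.05,"x":0,"y":0,"z":0,"rx":0,"ry":0,"rz":0},{"grip":0.05,"x":0,"y":0,"z":0,"rx":0,"ry":0,"rz":0}]' 50
```

```text
time: 19.65
ee_pos: [0.6446, -0.2715, -0.0028]
tool_rot: [-179.9, 0.1, 175.3]
contact_force: [-0.6, 0.2, 0.8]
gripper_width: 0.0846
finger_force: 0.0
time: 20.25
ee_pos: [0.6446, -0.2717, -0.0024]
tool_rot: [-179.9, 0.2, 175.3]
contact_force: [-0.3, 0.6, 6.2]
gripper_width: 0.0586
finger_force: 54.3
```

View pics/s1.png

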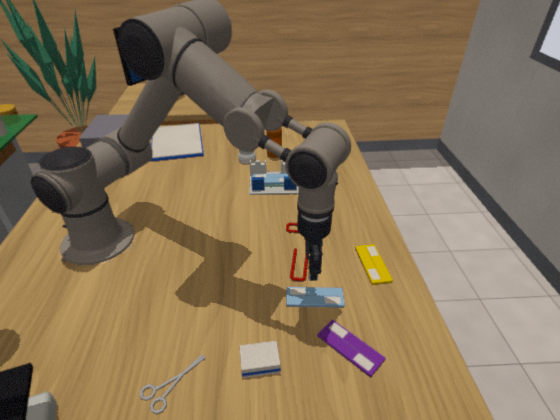

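The side view shows the second blue case still under the gripper at (315,297). A bail's U is at (300,265), possibly nudged, and the other is hidden by the arm. I'll carry the case to the dock.

```bash
python3 -m crank '[{"grip":0.05,"x":0,"y":0,"z":0.02,"rx":0,"ry":0,"rz":0},{"grip":0.05,"x":0,"y":0,"z":0.035,"rx":0,"ry":0,"rz":0},{"grip":0.05,"x":-0.005,"y":0.03,"z":0.035,"rx":0,"ry":0,"rz":0.04},{"grip":0.05,"x":-0.006,"y":0.04,"z":0.03,"rx":0,"ry":0,"rz":0},{"grip":0.05,"x":-0.006,"y":0.045,"z":0,"rx":0,"ry":0,"rz":0},{"grip":0.05,"x":-0.006,"y":0.045,"z":0,"rx":0,"ry":0,"rz":0},{"grip":0.05,"x":-0.006,"y":0.045,"z":0,"rx":0,"ry":0,"rz":0},{"grip":0.05,"x":-0.006,"y":0.045,"z":0,"rx":0,"ry":0,"rz":0},{"grip":0.05,"x":-0.006,"y":0.045,"z":0,"rx":0,"ry":0,"rz":0},{"grip":0.05,"x":-0.006,"y":0.045,"z":0,"rx":0,"ry":0,"rz":0}]' ; python3 -m crank '[{"grip":0.05,"x":-0.008,"y":0.045,"z":0,"rx":0,"ry":0,"rz":0},{"grip":0.05,"x":-0.008,"y":0.045,"z":0,"rx":0,"ry":0,"rz":0},{"grip":0.05,"x":-0.008,"y":0.045,"z":0,"rx":0,"ry":0,"rz":0},{"grip":0.05,"x":-0.008,"y":0.045,"z":0,"rx":0,"ry":0,"rz":0},{"grip":0.05,"x":-0.003,"y":0.03,"z":0,"rx":0,"ry":0,"rz":0},{"grip":0.05,"x":0,"y":0.008,"z":0,"rx":0,"ry":0,"rz":0},{"grip":0.05,"x":0,"y":0,"z":0,"rx":0,"ry":0,"rz":0},{"grip":0.05,"x":0,"y":0,"z":0,"rx":0,"ry":0,"rz":0},{"grip":0.05,"x":0,"y":0,"z":0,"rx":0,"ry":0,"rz":0}]'
python3 - <<'E'
from h import *
s=st(); print(s['ee_pos'],s['tool_rot'])
f=grab('wrist'); save(f,'w10'); np.save('w10.npy',f,allow_pickle=True)
E
```

```text
time: 21.25
ee_pos: [0.5962, 0.0703, 0.1158]
tool_rot: [180.0, 0.0, 177.6]
contact_force: [-0.5, 0.4, -1.3]
gripper_width: 0.0581
finger_force: 53.9
time: 22.15
ee_pos: [0.5621, 0.2849, 0.1154]
tool_rot: [-180.0, -0.0, 177.5]
contact_force: [0.6, 0.4, -0.5]
gripper_width: 0.0586
finger_force: 53.9
[0.5621032  0.28494455 0.11540699] [-1.79981067e+02 -1.07904543e-02  1.77495631e+02]
```

View pics/w10.png

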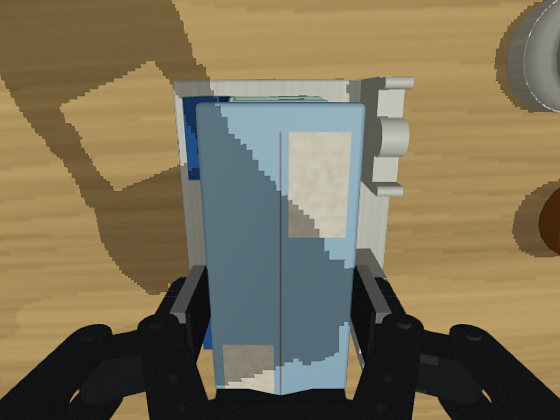

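The third case is held flat and centred over the stack (front edge at row 103). I'll lower and release it.

```bash
python3 -m crank '[{"grip":0.05,"x":0.001,"y":0.0015,"z":-0.01,"rx":0,"ry":0,"rz":0},{"grip":0.05,"x":0,"y":0,"z":-0.02,"rx":0,"ry":0,"rz":0},{"grip":0.05,"x":0,"y":0,"z":-0.02,"rx":0,"ry":0,"rz":0},{"grip":0.05,"x":0,"y":0,"z":-0.02,"rx":0,"ry":0,"rz":0},{"grip":0.05,"x":0,"y":0,"z":-0.01,"rx":0,"ry":0,"rz":0},{"grip":0.05,"x":0,"y":0,"z":-0.005,"rx":0,"ry":0,"rz":0},{"grip":0.05,"x":0,"y":0,"z":0,"rx":0,"ry":0,"rz":0},{"grip":0.05,"x":0,"y":0,"z":0,"rx":0,"ry":0,"rz":0}]'; python3 -m crank '[{"grip":0.05,"x":0,"y":0,"z":-0.002,"rx":0,"ry":0,"rz":0},{"grip":0.05,"x":0,"y":0,"z":-0.001,"rx":0,"ry":0,"rz":0},{"grip":0.05,"x":0,"y":0,"z":0,"rx":0,"ry":0,"rz":0}]'
```

```text
time: 23.0
ee_pos: [0.5633, 0.2882, 0.0312]
tool_rot: [180.0, 0.1, 177.6]
contact_force: [0.0, 0.4, -0.3]
gripper_width: 0.0581
finger_force: 53.9
time: 23.3
ee_pos: [0.5627, 0.2881, 0.0276]
tool_rot: [180.0, 0.0, 177.6]
contact_force: [0.0, -0.0, -0.7]
gripper_width: 0.0584
finger_force: 53.9
```

```bash
python3 -m crank '[{"grip":0.085,"x":0,"y":0,"z":0,"rx":0,"ry":0,"rz":0},{"grip":0.085,"x":0,"y":0,"z":0,"rx":0,"ry":0,"rz":0},{"grip":0.085,"x":0,"y":-0.003,"z":0,"rx":0,"ry":0,"rz":0},{"grip":0.085,"x":0.003,"y":-0.003,"z":-0.005,"rx":0,"ry":0,"rz":0},{"grip":0.085,"x":0.003,"y":0,"z":-0.01,"rx":0,"ry":0,"rz":0},{"grip":0.085,"x":0,"y":0,"z":-0.008,"rx":0,"ry":0,"rz":0},{"grip":0.085,"x":0,"y":0,"z":0,"rx":0,"ry":0,"rz":0}]'; python3 -m crank '[{"grip":0.07,"x":0,"y":0,"z":0,"rx":0,"ry":0,"rz":0},{"grip":0.07,"x":0,"y":0,"z":0,"rx":0,"ry":0,"rz":0},{"grip":0.07,"x":0,"y":0,"z":0,"rx":0,"ry":0,"rz":0},{"grip":0.07,"x":0,"y":0,"z":0,"rx":0,"ry":0,"rz":0}]' 30
```

```text
time: 24.0
ee_pos: [0.5676, 0.2816, 0.0023]
tool_rot: [-179.9, -0.2, 177.6]
contact_force: [-0.3, -0.3, -0.6]
gripper_width: 0.085
finger_force: 0.0
time: 24.4
ee_pos: [0.5689, 0.2822, 0.0047]
tool_rot: [180.0, 0.0, 177.6]
contact_force: [0.0, 0.4, 0.7]
gripper_width: 0.0698
finger_force: 0.1
```

Now I'll push toward the side fence in small steps, watching the force.

```bash
python3 -m crank '[{"grip":0.07,"x":0,"y":-0.001,"z":0,"rx":0,"ry":0,"rz":0},{"grip":0.07,"x":0,"y":-0.001,"z":0,"rx":0,"ry":0,"rz":0},{"grip":0.07,"x":0,"y":-0.001,"z":0,"rx":0,"ry":0,"rz":0},{"grip":0.07,"x":0,"y":-0.001,"z":0,"rx":0,"ry":0,"rz":0},{"grip":0.07,"x":0,"y":0,"z":0,"rx":0,"ry":0,"rz":0}]';  python3 -m crank '[{"grip":0.07,"x":0,"y":-0.001,"z":0,"rx":0,"ry":0,"rz":0},{"grip":0.07,"x":0,"y":0,"z":0,"rx":0,"ry":0,"rz":0}]';  python3 -m crank '[{"grip":0.07,"x":0,"y":-0.001,"z":0,"rx":0,"ry":0,"rz":0},{"grip":0.07,"x":0,"y":0,"z":0,"rx":0,"ry":0,"rz":0}]';  python3 -m crank '[{"grip":0.07,"x":0,"y":-0.001,"z":0,"rx":0,"ry":0,"rz":0},{"grip":0.07,"x":0,"y":0,"z":0,"rx":0,"ry":0,"rz":0}]';  python3 -m crank '[{"grip":0.07,"x":0,"y":-0.001,"z":0,"rx":0,"ry":0,"rz":0},{"grip":0.07,"x":0,"y":0,"z":0,"rx":0,"ry":0,"rz":0}]'
```

```text
time: 24.9
ee_pos: [0.5688, 0.278, 0.0045]
tool_rot: [180.0, 0.0, 177.6]
contact_force: [0.7, 0.5, -0.4]
gripper_width: 0.07
finger_force: 0.4
time: 25.1
ee_pos: [0.5687, 0.2771, 0.0044]
tool_rot: [180.0, 0.0, 177.6]
contact_force: [-0.4, 1.6, 1.6]
gripper_width: 0.0697
finger_force: 0.6
time: 25.3
ee_pos: [0.5687, 0.2769, 0.0044]
tool_rot: [179.9, 0.0, 177.6]
contact_force: [-0.1, 5.1, 0.6]
gripper_width: 0.07
finger_force: 2.5
time: 25.5
ee_pos: [0.5687, 0.2768, 0.0045]
tool_rot: [179.8, 0.0, 177.6]
contact_force: [-0.6, 9.4, -0.5]
gripper_width: 0.0701
finger_force: 4.5
time: 25.7
ee_pos: [0.5687, 0.2768, 0.0045]
tool_rot: [179.8, 0.1, 177.6]
contact_force: [0.3, 13.1, -0.8]
gripper_width: 0.0703
finger_force: 6.5
```

The stack is firm against the side fence at 13 N. Now I'll back off, shut the fingers and push it from the open end.

```bash
python3 -m crank '[{"grip":0.075,"x":0,"y":0.004,"z":0,"rx":0,"ry":0,"rz":0},{"grip":0.085,"x":0,"y":0.004,"z":0,"rx":0,"ry":0,"rz":0},{"grip":0.085,"x":0,"y":0,"z":0,"rx":0,"ry":0,"rz":0},{"grip":0.085,"x":0,"y":0,"z":0.03,"rx":0,"ry":0,"rz":0},{"grip":0.085,"x":0,"y":0,"z":0.035,"rx":0,"ry":0,"rz":0},{"grip":0.04,"x":0,"y":0,"z":0.02,"rx":0,"ry":0,"rz":0},{"grip":0,"x":-0.03,"y":0.002,"z":0,"rx":0,"ry":0,"rz":0},{"grip":0,"x":-0.04,"y":0.002,"z":0,"rx":0,"ry":0,"rz":0},{"grip":0,"x":-0.035,"y":0,"z":0,"rx":0,"ry":0,"rz":0},{"grip":0,"x":0,"y":0,"z":0,"rx":0,"ry":0,"rz":0}]' ; python3 -m crank '[{"grip":0,"x":0,"y":0,"z":-0.02,"rx":0,"ry":0,"rz":0},{"grip":0,"x":0,"y":0,"z":-0.03,"rx":0,"ry":0,"rz":0},{"grip":0,"x":0,"y":0,"z":-0.022,"rx":0,"ry":0,"rz":0},{"grip":0,"x":0,"y":0,"z":0,"rx":0,"ry":0,"rz":0},{"grip":0,"x":0,"y":0,"z":0,"rx":0,"ry":0,"rz":0}]'
```

```text
time: 26.7
ee_pos: [0.459, 0.2854, 0.0891]
tool_rot: [-179.9, -0.3, 177.7]
contact_force: [-0.1, 0.2, 0.6]
gripper_width: 0.0118
finger_force: 0.0
time: 27.2
ee_pos: [0.4643, 0.2859, 0.0176]
tool_rot: [-180.0, -0.0, 177.6]
contact_force: [0.7, 0.2, 0.9]
gripper_width: 0.0001
finger_force: 0.0
```

```bash
python3 -m crank '[{"grip":0,"x":0,"y":0,"z":-0.004,"rx":0,"ry":0,"rz":0},{"grip":0,"x":0.004,"y":0,"z":0,"rx":0,"ry":0,"rz":0},{"grip":0,"x":0.003,"y":0,"z":0,"rx":0,"ry":0,"rz":0},{"grip":0,"x":0.003,"y":0,"z":0,"rx":0,"ry":0,"rz":0},{"grip":0,"x":0.001,"y":0,"z":0,"rx":0,"ry":0,"rz":0},{"grip":0,"x":0.001,"y":0,"z":0,"rx":0,"ry":0,"rz":0},{"grip":0,"x":0.001,"y":0,"z":0,"rx":0,"ry":0,"rz":0},{"grip":0,"x":0,"y":0,"z":0,"rx":0,"ry":0,"rz":0}]'; python3 -m crank '[{"grip":0,"x":0.001,"y":0,"z":0,"rx":0,"ry":0,"rz":0},{"grip":0,"x":0.001,"y":0,"z":0,"rx":0,"ry":0,"rz":0},{"grip":0,"x":0.001,"y":0,"z":0,"rx":0,"ry":0,"rz":0},{"grip":0,"x":0,"y":0,"z":0,"rx":0,"ry":0,"rz":0}]';  python3 -m crank '[{"grip":0,"x":0.001,"y":0,"z":0,"rx":0,"ry":0,"rz":0},{"grip":0,"x":0.001,"y":0,"z":0,"rx":0,"ry":0,"rz":0},{"grip":0,"x":0,"y":0,"z":0,"rx":0,"ry":0,"rz":0}]'
```

```text
time: 28.0
ee_pos: [0.4763, 0.286, 0.0134]
tool_rot: [-180.0, -0.0, 177.6]
contact_force: [-1.5, 0.2, 1.5]
gripper_width: -0.0003
finger_force: 1.2
time: 28.4
ee_pos: [0.48, 0.2861, 0.0133]
tool_rot: [180.0, 0.0, 177.6]
contact_force: [-0.8, 0.2, 0.4]
gripper_width: 0.0003
finger_force: 0.7
time: 28.7
ee_pos: [0.4815, 0.286, 0.0133]
tool_rot: [-180.0, -0.0, 177.6]
contact_force: [-2.4, -0.3, 2.1]
gripper_width: 0.0001
finger_force: 1.7
```

```bash
for i in 1; do python3 -m crank '[{"grip":0,"x":0.001,"y":0,"z":0,"rx":0,"ry":0,"rz":0},{"grip":0,"x":0.001,"y":0,"z":0,"rx":0,"ry":0,"rz":0},{"grip":0,"x":0,"y":0,"z":0,"rx":0,"ry":0,"rz":0}]'; done; python3 -m crank '[{"grip":0,"x":0.001,"y":0,"z":0,"rx":0,"ry":0,"rz":0},{"grip":0,"x":0.001,"y":0,"z":0,"rx":0,"ry":0,"rz":0},{"grip":0,"x":0,"y":0,"z":0,"rx":0,"ry":0,"rz":0}]'; python3 -m crank '[{"grip":0,"x":0.001,"y":0,"z":0,"rx":0,"ry":0,"rz":0},{"grip":0,"x":0.001,"y":0,"z":0,"rx":0,"ry":0,"rz":0},{"grip":0,"x":0,"y":0,"z":0,"rx":0,"ry":0,"rz":0}]'
```

```text
time: 29.0
ee_pos: [0.4817, 0.286, 0.0133]
tool_rot: [-179.9, -0.2, 177.6]
contact_force: [-10.4, 1.0, 6.5]
gripper_width: 0.0003
finger_force: 4.9
time: 29.3
ee_pos: [0.4817, 0.286, 0.0133]
tool_rot: [-179.9, -0.4, 177.6]
contact_force: [-16.6, 2.5, 11.4]
gripper_width: -0.0006
finger_force: 8.3
time: 29.6
ee_pos: [0.4817, 0.2859, 0.0133]
tool_rot: [-179.8, -0.7, 177.6]
contact_force: [-23.0, 1.1, 16.7]
gripper_width: -0.0001
finger_force: 11.7
```

```bash
python3 -m crank '[{"grip":0,"x":-0.006,"y":0,"z":0,"rx":0,"ry":0,"rz":0},{"grip":0,"x":-0.01,"y":0,"z":0,"rx":0,"ry":0,"rz":0},{"grip":0,"x":0,"y":0,"z":0.02,"rx":0,"ry":0,"rz":0},{"grip":0.085,"x":0,"y":0,"z":0.03,"rx":0,"ry":0,"rz":0},{"grip":0.085,"x":0.02,"y":0,"z":0.025,"rx":0,"ry":0,"rz":0},{"grip":0.085,"x":0.03,"y":-0.002,"z":0,"rx":0,"ry":0,"rz":0},{"grip":0.085,"x":0.01,"y":-0.003,"z":0,"rx":0,"ry":0,"rz":0},{"grip":0.085,"x":0,"y":0,"z":0,"rx":0,"ry":0,"rz":0},{"grip":0.085,"x":0,"y":0,"z":0,"rx":0,"ry":0,"rz":0}]'
python3 - <<'E'
from h import *
s=st(); print(s['ee_pos'],s['tool_rot'])
f=grab('wrist'); save(f,'w11',sc=1.4); np.save('w11.npy',f,allow_pickle=True)
E
```

```text
time: 30.5
ee_pos: [0.5305, 0.2807, 0.0873]
tool_rot: [-180.0, -0.1, 177.6]
contact_force: [-0.7, 0.6, -0.3]
gripper_width: 0.0845
finger_force: 0.0
[0.5304596  0.28066166 0.08732456] [-1.79954020e+02 -1.30967562e-01  1.77579072e+02]
```

View pics/w11.png

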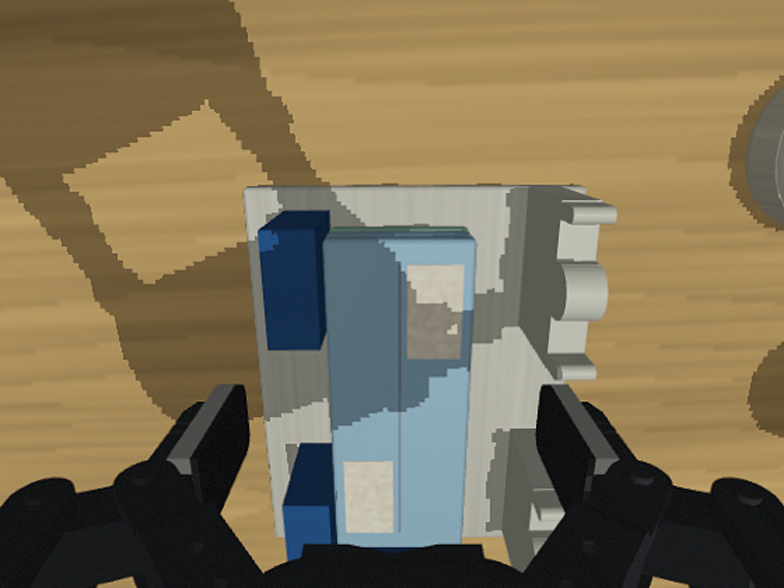

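The stack looks square against both fences. The case ends show at rows 228–238 and the left edges line up with the blue block. I'll check the end positions numerically.

Run:
```python
from h import *
f=np.load('w11.npy',allow_pickle=True).item()
c,s=np.cos(np.radians(-2.4)),np.sin(np.radians(-2.4)); 
dk=lambda P:((P[:2]-[.569,.282])@np.array([[c,-s],[s,c]])*1000).round(1)
im=cv2.cvtColor(f['pixels'],cv2.COLOR_RGB2GRAY)
big=cv2.resize(f['pixels'][150:185,215:360,::-1],None,fx=5,fy=5,interpolation=cv2.INTER_NEAREST); cv2.imwrite('pics/c11.png',big)
for uv,z in (((325,237),.038),((474,237),.038),((330,350),.038),((469,350),.038),((330,228),.018),((466,228),.018),((270,350),.054),((321,348),.054)): print(uv,z,dk(at(f,np.array(uv)/1.4,z)))
```

```text
(325, 237) 0.038 [-76.6 -28.2]
(474, 237) 0.038 [-76.6  28.6]
(330, 350) 0.038 [-29.6 -28.1]
(469, 350) 0.038 [-29.7  28.8]
(330, 228) 0.018 [-76.3 -28.7]
(466, 228) 0.018 [-76.3  28.3]
(270, 350) 0.054 [-36.8 -48.5]
(321, 348) 0.054 [-37.7 -29.3]
```

View pics/c11.png

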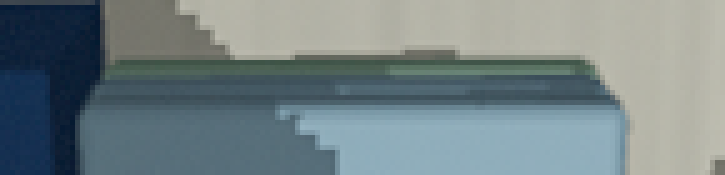

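All the ends lie within 0.3 mm of each other. I'll give one more side push to be sure, then fetch the bails.

```bash
python3 -m crank '[{"grip":0.085,"x":0.03,"y":0.001,"z":0,"rx":0,"ry":0,"rz":0},{"grip":0.085,"x":0.008,"y":0,"z":-0.02,"rx":0,"ry":0,"rz":0},{"grip":0.085,"x":0,"y":0,"z":-0.035,"rx":0,"ry":0,"rz":0},{"grip":0.085,"x":0,"y":0,"z":-0.028,"rx":0,"ry":0,"rz":0},{"grip":0.07,"x":0,"y":0,"z":0,"rx":0,"ry":0,"rz":0},{"grip":0.07,"x":0,"y":0,"z":0,"rx":0,"ry":0,"rz":0},{"grip":0.07,"x":0,"y":0,"z":0,"rx":0,"ry":0,"rz":0},{"grip":0.07,"x":0,"y":-0.002,"z":0,"rx":0,"ry":0,"rz":0},{"grip":0.07,"x":0,"y":-0.002,"z":0,"rx":0,"ry":0,"rz":0},{"grip":0.07,"x":0,"y":0,"z":0,"rx":0,"ry":0,"rz":0}]'; python3 -m crank '[{"grip":0.07,"x":0,"y":-0.001,"z":0,"rx":0,"ry":0,"rz":0},{"grip":0.07,"x":0,"y":-0.001,"z":0,"rx":0,"ry":0,"rz":0},{"grip":0.07,"x":0,"y":-0.001,"z":0,"rx":0,"ry":0,"rz":0},{"grip":0.07,"x":0,"y":-0.001,"z":0,"rx":0,"ry":0,"rz":0},{"grip":0.07,"x":0,"y":0,"z":0,"rx":0,"ry":0,"rz":0}]'
```

```text
time: 31.55
ee_pos: [0.5701, 0.2779, 0.0063]
tool_rot: [180.0, 0.1, 177.6]
contact_force: [0.4, -0.5, 0.0]
gripper_width: 0.0699
finger_force: 0.0
time: 32.05
ee_pos: [0.5699, 0.2768, 0.0057]
tool_rot: [179.8, 0.1, 177.6]
contact_force: [-0.2, 11.0, -0.0]
gripper_width: 0.0701
finger_force: 5.8
```

```bash
python3 -m crank '[{"grip":0.075,"x":0,"y":0.004,"z":0,"rx":0,"ry":0,"rz":0},{"grip":0.085,"x":0,"y":0.004,"z":0,"rx":0,"ry":0,"rz":0},{"grip":0.085,"x":0,"y":0,"z":0,"rx":0,"ry":0,"rz":0},{"grip":0.085,"x":0,"y":0,"z":0.035,"rx":0,"ry":0,"rz":0},{"grip":0.085,"x":0,"y":0,"z":0.045,"rx":0,"ry":0,"rz":0},{"grip":0.085,"x":0,"y":0,"z":0.045,"rx":0,"ry":0,"rz":0},{"grip":0.085,"x":0.003,"y":-0.04,"z":0.02,"rx":0,"ry":0,"rz":0},{"grip":0.085,"x":0.003,"y":-0.045,"z":0.02,"rx":0,"ry":0,"rz":0},{"grip":0.085,"x":0.003,"y":-0.045,"z":0.02,"rx":0,"ry":0,"rz":0},{"grip":0.085,"x":0.003,"y":-0.045,"z":0,"rx":0,"ry":0,"rz":0}]';python3 -m crank '[{"grip":0.085,"x":0.003,"y":-0.045,"z":0,"rx":0,"ry":0,"rz":0},{"grip":0.085,"x":0,"y":-0.045,"z":0,"rx":0,"ry":0,"rz":0},{"grip":0.085,"x":0,"y":-0.045,"z":0,"rx":0,"ry":0,"rz":0},{"grip":0.085,"x":0,"y":0,"z":0,"rx":0,"ry":0,"rz":0},{"grip":0.085,"x":0,"y":0,"z":0,"rx":0,"ry":0,"rz":0},{"grip":0.085,"x":0,"y":0,"z":0,"rx":0,"ry":0,"rz":0}]'
cat >> h.py <<'E'
def bails(f,z=.005):
    hsv=cv2.cvtColor(f['pixels'],cv2.COLOR_RGB2HSV); m=cv2.inRange(hsv,(0,140,40),(8,255,255))|cv2.inRange(hsv,(172,140,40),(180,255,255))
    n,l,s_,c=cv2.connectedComponentsWithStats(m)
    for i in range(1,n):
        if s_[i,4]<150: continue
        pts=np.argwhere(l==i)[:,::-1]; Q=np.array([at(f,p,z)[:2]*1000 for p in pts],np.float32); r=cv2.minAreaRect(Q)
        o=np.array(r[0]); L=max(r[1]); a=r[2] if r[1][0]>r[1][1] else r[2]+90
        u=np.array([np.cos(np.radians(a)),np.sin(np.radians(a))]); t=(Q-o)@u
        v=((Q-o)@np.array([-u[1],u[0]]))
        # bend end has material in the middle
        mid=t[np.abs(v)<8]; sg=-np.sign(mid.mean()) if len(mid) else 0
        d=u*sg; print('bail',o.round(1),'size',np.round(r[1],1),'dir(+y bail)',round(np.degrees(np.arctan2(d[1],d[0])),1),'bbox',s_[i,:4])
E
python3 - <<'E'
from h import *
s=st(); print(s['ee_pos'],s['tool_rot'])
f=grab('wrist'); save(f,'w12'); np.save('w12.npy',f,allow_pickle=True)
bails(f); lms(f,(('bail1',.005),('bail1_ends',.005),('bail1_bend',.005)))
E
```

```text
time: 33.05
ee_pos: [0.583, 0.1053, 0.1937]
tool_rot: [180.0, 0.3, 177.6]
contact_force: [0.5, -0.0, -1.3]
gripper_width: 0.0848
finger_force: 0.0
time: 33.65
ee_pos: [0.5846, -0.0271, 0.1903]
tool_rot: [180.0, -0.0, 177.6]
contact_force: [0.4, -0.3, -0.2]
gripper_width: 0.0853
finger_force: 0.0
[ 0.58457465 -0.02706891  0.1903239 ] [ 1.79972465e+02 -1.77310458e-02  1.77634181e+02]
bail [656.    8.7] size [ 45.2 127.7] dir(+y bail) -8.4 bbox [290 186  62 122]
bail [ 618.  -151.9] size [127.4  46. ] dir(+y bail) 78.4 bbox [ 85 188 135  63]
bail1 0.6 [154. 215.] [ 0.6143 -0.1486]
bail1 0.57 [317. 250.] [0.656  0.0064]
bail1_ends 0.6 [312. 300.] [7.126e-01 7.000e-04]
bail1_bend 0.79 [325. 190.] [0.5962 0.0148]
```

View pics/w12.png

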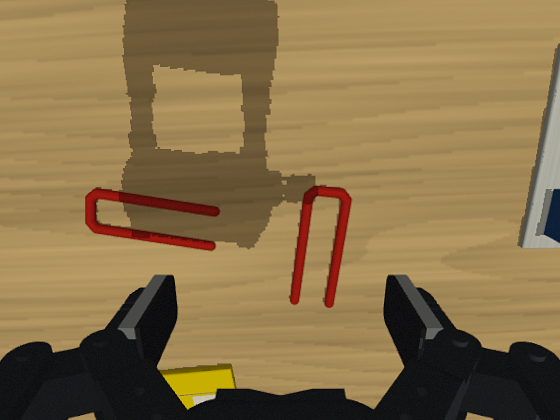

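The wrist picture shows both bails: one at (322,245) with its ends pointing down in the image, the other at (152,218) with its ends pointing right. Both measured sizes match 46 × 128 mm. I've used up the allowed picture views, so from here I'll work from numbers only. Next I'll turn the tool to grip bail A.

```bash
python3 -m crank '[{"grip":0.085,"x":0.0066,"y":0.0036,"z":-0.005,"rx":0,"ry":0,"rz":-0.1},{"grip":0.085,"x":0.0066,"y":0.0036,"z":-0.005,"rx":0,"ry":0,"rz":-0.148},{"grip":0.085,"x":0.0066,"y":0.0036,"z":-0.005,"rx":0,"ry":0,"rz":-0.148},{"grip":0.085,"x":0.0066,"y":0.0036,"z":-0.005,"rx":0,"ry":0,"rz":-0.148},{"grip":0.085,"x":0.0066,"y":0.0036,"z":-0.005,"rx":0,"ry":0,"rz":-0.148},{"grip":0.085,"x":0.0066,"y":0.0036,"z":-0.005,"rx":0,"ry":0,"rz":-0.148},{"grip":0.085,"x":0.0066,"y":0.0036,"z":-0.005,"rx":0,"ry":0,"rz":-0.148},{"grip":0.085,"x":0.0066,"y":0.0036,"z":-0.005,"rx":0,"ry":0,"rz":-0.148},{"grip":0.085,"x":0.0066,"y":0.0036,"z":-0.005,"rx":0,"ry":0,"rz":-0.148},{"grip":0.085,"x":0.0066,"y":0.0036,"z":-0.005,"rx":0,"ry":0,"rz":-0.148}]'; python3 -m crank '[{"grip":0.085,"x":0,"y":0,"z":0,"rx":0,"ry":0,"rz":-0.148},{"grip":0.085,"x":0,"y":0,"z":0,"rx":0,"ry":0,"rz":-0.148},{"grip":0.085,"x":0,"y":0,"z":0,"rx":0,"ry":0,"rz":-0.148},{"grip":0.085,"x":0,"y":0,"z":0,"rx":0,"ry":0,"rz":-0.148},{"grip":0.085,"x":0,"y":0,"z":0,"rx":0,"ry":0,"rz":-0.148},{"grip":0.085,"x":0,"y":0,"z":0,"rx":0,"ry":0,"rz":-0.148},{"grip":0.085,"x":0,"y":0,"z":0,"rx":0,"ry":0,"rz":-0.148},{"grip":0.085,"x":0,"y":0,"z":0,"rx":0,"ry":0,"rz":-0.148},{"grip":0.085,"x":0,"y":0,"z":0,"rx":0,"ry":0,"rz":-0.148},{"grip":0.085,"x":0,"y":0,"z":0,"rx":0,"ry":0,"rz":-0.148}]'; python3 -m crank '[{"grip":0.085,"x":0,"y":0,"z":0,"rx":0,"ry":0,"rz":-0.148},{"grip":0.085,"x":0,"y":0,"z":0,"rx":0,"ry":0,"rz":-0.148},{"grip":0.085,"x":0,"y":0,"z":0,"rx":0,"ry":0,"rz":-0.037},{"grip":0.085,"x":0,"y":0,"z":-0.03,"rx":0,"ry":0,"rz":0},{"grip":0.085,"x":0,"y":0,"z":-0.02,"rx":0,"ry":0,"rz":0},{"grip":0.085,"x":0,"y":0,"z":0,"rx":0,"ry":0,"rz":0},{"grip":0.085,"x":0,"y":0,"z":0,"rx":0,"ry":0,"rz":0},{"grip":0.085,"x":0,"y":0,"z":0,"rx":0,"ry":0,"rz":0}]'
python3 - <<'E'
from h import *
s=st(); print(s['ee_pos'],s['tool_rot'])
f=grab('wrist'); save(f,'w13')
bails(f); lms(f,(('bail1',.005),('bail1_ends',.005),('bail1_bend',.005)))
E
```

```text
time: 34.85
ee_pos: [0.6509, 0.0093, 0.1401]
tool_rot: [-180.0, -0.0, 95.3]
contact_force: [-0.5, 0.3, 0.1]
gripper_width: 0.085
finger_force: 0.0
time: 35.85
ee_pos: [0.6507, 0.0091, 0.1403]
tool_rot: [180.0, 0.0, 10.5]
contact_force: [-1.1, -0.1, -0.5]
gripper_width: 0.0853
finger_force: 0.0
time: 36.65
ee_pos: [0.6516, 0.0084, 0.0919]
tool_rot: [-180.0, -0.1, -8.3]
contact_force: [0.7, 0.9, -0.8]
gripper_width: 0.085
finger_force: 0.0
[0.65161807 0.00837763 0.09188183] [-1.79998296e+02 -1.41381434e-01 -8.28781243e+00]
bail [656.2   9. ] size [ 45.3 127.5] dir(+y bail) -8.5 bbox [243 111  74 185]
bail [ 640.4 -136.3] size [89.4  9.8] dir(+y bail) -101.6 bbox [433 193 127  21]
bail [ 604.1 -134.4] size [100.7  10.7] dir(+y bail) -101.4 bbox [423 243 137  20]
bail1 0.44 [280. 288.] [0.5988 0.0166]
bail1_bend 0.96 [279. 286.] [0.6    0.0169]
```

```bash
python3 -m crank '[{"grip":0.085,"x":0,"y":0.001,"z":-0.03,"rx":0,"ry":0,"rz":0},{"grip":0.085,"x":0,"y":0,"z":-0.035,"rx":0,"ry":0,"rz":0},{"grip":0.085,"x":0,"y":0,"z":-0.015,"rx":0,"ry":0,"rz":0},{"grip":0.085,"x":0,"y":0,"z":-0.01,"rx":0,"ry":0,"rz":0},{"grip":0.085,"x":0,"y":0,"z":-0.002,"rx":0,"ry":0,"rz":0},{"grip":0.085,"x":0,"y":0,"z":0,"rx":0,"ry":0,"rz":0},{"grip":0.085,"x":0,"y":0,"z":0,"rx":0,"ry":0,"rz":0}]' && python3 -m crank '[{"grip":0.035,"x":0,"y":0,"z":0,"rx":0,"ry":0,"rz":0},{"grip":0.035,"x":0,"y":0,"z":0,"rx":0,"ry":0,"rz":0},{"grip":0.035,"x":0,"y":0,"z":0,"rx":0,"ry":0,"rz":0},{"grip":0.035,"x":0,"y":0,"z":0,"rx":0,"ry":0,"rz":0},{"grip":0.035,"x":0,"y":0,"z":0,"rx":0,"ry":0,"rz":0},{"grip":0.035,"x":0,"y":0,"z":0,"rx":0,"ry":0,"rz":0},{"grip":0.035,"x":0,"y":0,"z":0,"rx":0,"ry":0,"rz":0},{"grip":0.035,"x":0,"y":0,"z":0,"rx":0,"ry":0,"rz":0}]' 80
```

```text
time: 37.55
ee_pos: [0.6517, 0.009, -0.0001]
tool_rot: [-180.0, -0.1, -8.3]
contact_force: [0.8, 0.1, 0.2]
gripper_width: 0.0849
finger_force: 0.0
time: 38.35
ee_pos: [0.6512, 0.009, -0.0004]
tool_rot: [180.0, -0.1, -8.3]
contact_force: [-1.6, 0.3, 5.0]
gripper_width: 0.0426
finger_force: 80.6
```

The width reads low for a 46 mm bail, so I'll regrip slightly lower and compare.

```bash
python3 -m crank '[{"grip":0.06,"x":0,"y":0,"z":0,"rx":0,"ry":0,"rz":0},{"grip":0.06,"x":0,"y":0,"z":0,"rx":0,"ry":0,"rz":0},{"grip":0.06,"x":0,"y":0,"z":-0.003,"rx":0,"ry":0,"rz":0},{"grip":0.06,"x":0,"y":0,"z":0,"rx":0,"ry":0,"rz":0}]' && python3 -m crank '[{"grip":0.035,"x":0,"y":0,"z":0,"rx":0,"ry":0,"rz":0},{"grip":0.035,"x":0,"y":0,"z":0,"rx":0,"ry":0,"rz":0},{"grip":0.035,"x":0,"y":0,"z":0,"rx":0,"ry":0,"rz":0},{"grip":0.035,"x":0,"y":0,"z":0,"rx":0,"ry":0,"rz":0},{"grip":0.035,"x":0,"y":0,"z":0,"rx":0,"ry":0,"rz":0}]' 60
```

```text
time: 38.75
ee_pos: [0.6506, 0.0091, -0.0049]
tool_rot: [180.0, 0.0, -8.3]
contact_force: [0.2, 0.0, -0.4]
gripper_width: 0.0603
finger_force: 0.0
time: 39.25
ee_pos: [0.6525, 0.009, -0.0018]
tool_rot: [-180.0, -0.3, -8.3]
contact_force: [-1.8, 0.0, 14.9]
gripper_width: 0.0433
finger_force: 64.6
```

```bash
python3 -m crank '[{"grip":0.035,"x":0,"y":0,"z":0.02,"rx":0,"ry":0,"rz":0},{"grip":0.035,"x":0,"y":0,"z":0.035,"rx":0,"ry":0,"rz":0},{"grip":0.035,"x":0,"y":0,"z":0.04,"rx":0,"ry":0,"rz":0},{"grip":0.035,"x":0,"y":0,"z":0.035,"rx":0,"ry":0,"rz":0},{"grip":0.035,"x":-0.002,"y":0.022,"z":0,"rx":0,"ry":0,"rz":0.1},{"grip":0.035,"x":-0.002,"y":0.022,"z":0,"rx":0,"ry":0,"rz":0.14},{"grip":0.035,"x":-0.002,"y":0.022,"z":0,"rx":0,"ry":0,"rz":0.14},{"grip":0.035,"x":-0.002,"y":0.022,"z":0,"rx":0,"ry":0,"rz":0.14},{"grip":0.035,"x":-0.002,"y":0.022,"z":0,"rx":0,"ry":0,"rz":0.14},{"grip":0.035,"x":-0.002,"y":0.022,"z":0,"rx":0,"ry":0,"rz":0.14}]' 80; python3 -m crank '[{"grip":0.035,"x":-0.002,"y":0.022,"z":0,"rx":0,"ry":0,"rz":0.14},{"grip":0.035,"x":-0.002,"y":0.022,"z":0,"rx":0,"ry":0,"rz":0.14},{"grip":0.035,"x":-0.002,"y":0.022,"z":0,"rx":0,"ry":0,"rz":0.14},{"grip":0.035,"x":-0.002,"y":0.022,"z":0,"rx":0,"ry":0,"rz":0.14},{"grip":0.035,"x":-0.002,"y":0.022,"z":0,"rx":0,"ry":0,"rz":0.14},{"grip":0.035,"x":-0.002,"y":0.022,"z":0,"rx":0,"ry":0,"rz":0.14},{"grip":0.035,"x":0,"y":0.022,"z":0,"rx":0,"ry":0,"rz":0.04},{"grip":0.035,"x":0,"y":0,"z":0,"rx":0,"ry":0,"rz":0},{"grip":0.035,"x":0,"y":0,"z":0,"rx":0,"ry":0,"rz":0},{"grip":0.035,"x":0,"y":0,"z":0,"rx":0,"ry":0,"rz":0}]'
python3 - <<'E'
from h import *
s=st(); print(s['ee_pos'],s['tool_rot'],s['gripper_width'])
f=grab('wrist'); save(f,'w14'); np.save('w14.npy',f,allow_pickle=True)
bails(f,s['ee_pos'][2]+.007); lms(f,DK+(('bail1_ends',s['ee_pos'][2]+.007),))
E
```

```text
time: 40.25
ee_pos: [0.6381, 0.1419, 0.1246]
tool_rot: [-180.0, 0.1, 37.8]
contact_force: [0.2, -0.2, -1.6]
gripper_width: 0.0424
finger_force: 81.6
time: 41.25
ee_pos: [0.6266, 0.2941, 0.1249]
tool_rot: [-180.0, 0.0, 87.9]
contact_force: [-0.9, -0.6, -1.4]
gripper_width: 0.0427
finger_force: 81.6
[0.62663442 0.29407946 0.12491304] [-1.79954794e+02  4.54784692e-02  8.78647855e+01] 0.042723684866270546
bail [627.6 299.8] size [124.5  45.5] dir(+y bail) 87.8 bbox [219 123 124 272]
side_fence 0.79 [192. 287.] [0.5674 0.2517]
notches 0.7 [182. 143.] [0.5719 0.3463]
```

```bash
python3 -m crank '[{"grip":0.035,"x":0.0024,"y":-0.001,"z":-0.01,"rx":0,"ry":0,"rz":-0.005},{"grip":0.035,"x":0,"y":0,"z":-0.02,"rx":0,"ry":0,"rz":0},{"grip":0.035,"x":0,"y":0,"z":-0.015,"rx":0,"ry":0,"rz":0},{"grip":0.035,"x":0,"y":0,"z":-0.01,"rx":0,"ry":0,"rz":0},{"grip":0.035,"x":0,"y":0,"z":0,"rx":0,"ry":0,"rz":0},{"grip":0.035,"x":0,"y":0,"z":0,"rx":0,"ry":0,"rz":0}]'
python3 - <<'E'
from h import *
s=st(); print(s['ee_pos'],s['tool_rot'],s['gripper_width'])
f=grab('wrist'); save(f,'w15'); np.save('w15.npy',f,allow_pickle=True)
z=s['ee_pos'][2]+.007
bails(f,z)
# white notch blocks: profile of brightness on the top ridge plane, along dock x, at dock y=63
c,s_=np.cos(np.radians(-2.4)),np.sin(np.radians(-2.4))
hsv=cv2.cvtColor(f['pixels'],cv2.COLOR_RGB2HSV)
for zz,yd in ((.068,63),(.068,68),(.054,63)):
    row=[]
    for xd in range(20,100,2):
        u=proj(f,D2W((xd/1e3,yd/1e3,zz),(.5685,.282,-2.4))).round().astype(int)
        row.append(('%d:%d/%d/%d'%(xd,*hsv[u[1],u[0]])) if 0<=u[0]<560 and 0<=u[1]<420 else '%d:-'%xd)
    print(zz,yd,' '.join(row))
E
```

```text
time: 42.3
ee_pos: [0.6293, 0.2942, 0.0705]
tool_rot: [180.0, -0.0, 87.7]
contact_force: [0.4, -0.4, -1.5]
gripper_width: 0.0428
finger_force: 81.6
[0.62927705 0.29417409 0.07045949] [ 1.79987853e+02 -2.67319174e-03  8.76523709e+01] 0.04280417074732364
bail [630.3 299.9] size [124.5  45.5] dir(+y bail) 87.6 bbox [219 123 124 272]
0.068 63 20:28/18/186 22:28/19/187 24:30/17/185 26:30/18/186 28:28/18/186 30:30/18/166 32:32/17/199 34:32/20/162 36:38/23/88 38:2/233/142 40:2/223/158 42:2/222/162 44:2/232/147 46:3/236/119 48:36/18/138 50:35/18/184 52:33/19/164 54:32/18/180 56:33/16/188 58:32/17/196 60:32/17/199 62:33/16/189 64:33/17/180 66:30/18/169 68:35/21/147 70:32/16/202 72:30/17/199 74:33/17/181 76:2/228/122 78:3/229/149 80:1/222/163 82:2/224/158 84:1/222/141 86:38/17/181 88:33/16/195 90:26/29/150 92:19/115/188 94:20/114/190 96:20/115/186 98:20/116/183
0.068 68 20:28/18/188 22:30/18/188 24:30/16/188 26:30/16/188 28:30/18/188 30:32/18/181 32:35/17/196 34:33/19/151 36:45/23/90 38:2/222/146 40:2/226/159 42:2/219/161 44:2/236/145 46:2/229/117 48:38/22/138 50:33/18/139 52:33/18/166 54:34/20/181 56:32/17/190 58:36/18/198 60:32/17/200 62:33/16/189 64:35/18/182 66:33/18/169 68:33/21/146 70:33/18/171 72:32/17/200 74:33/17/133 76:2/231/127 78:2/223/151 80:2/222/163 82:2/229/155 84:2/235/137 86:37/18/183 88:32/17/195 90:22/50/152 92:20/113/189 94:20/111/190 96:20/114/186 98:20/116/184
0.054 63 20:28/18/186 22:28/18/186 24:28/16/186 26:30/18/167 28:32/17/191 30:35/18/184 32:30/18/140 34:12/51/90 36:1/223/145 38:2/220/160 40:2/224/163 42:2/229/150 44:2/221/134 46:13/44/105 48:36/19/137 50:30/19/146 52:32/19/173 54:33/17/182 56:32/17/191 58:32/17/197 60:30/15/199 62:33/16/191 64:33/17/183 66:35/19/172 68:32/21/158 70:33/22/130 72:30/16/201 74:33/15/200 76:20/25/121 78:2/223/135 80:2/230/151 82:1/227/163 84:3/234/158 86:2/226/143 88:30/18/166 90:32/17/200 92:33/18/172 94:20/118/186 96:20/113/190 98:20/114/190
```

The image comparison puts the bail 1 mm too far along x relative to the notch block. I'll correct that and lower it under force watch.

```bash
python3 -m crank '[{"grip":0.035,"x":-0.001,"y":-0.0005,"z":-0.003,"rx":0,"ry":0,"rz":0},{"grip":0.035,"x":0,"y":0,"z":-0.004,"rx":0,"ry":0,"rz":0},{"grip":0.035,"x":0,"y":0,"z":-0.004,"rx":0,"ry":0,"rz":0},{"grip":0.035,"x":0,"y":0,"z":0,"rx":0,"ry":0,"rz":0},{"grip":0.035,"x":0,"y":0,"z":0,"rx":0,"ry":0,"rz":0}]'; python3 -m crank '[{"grip":0.035,"x":0,"y":0,"z":-0.002,"rx":0,"ry":0,"rz":0},{"grip":0.035,"x":0,"y":0,"z":-0.002,"rx":0,"ry":0,"rz":0},{"grip":0.035,"x":0,"y":0,"z":0,"rx":0,"ry":0,"rz":0}]'; python3 -m crank '[{"grip":0.035,"x":0,"y":0,"z":-0.001,"rx":0,"ry":0,"rz":0},{"grip":0.035,"x":0,"y":0,"z":-0.001,"rx":0,"ry":0,"rz":0},{"grip":0.035,"x":0,"y":0,"z":0,"rx":0,"ry":0,"rz":0}]'
```

```text
time: 42.85
ee_pos: [0.628, 0.2936, 0.0592]
tool_rot: [-180.0, 0.0, 87.7]
contact_force: [0.0, 0.5, -1.0]
gripper_width: 0.0428
finger_force: 81.6
time: 43.15
ee_pos: [0.6279, 0.2935, 0.055]
tool_rot: [-180.0, 0.0, 87.7]
contact_force: [0.5, 0.5, -1.5]
gripper_width: 0.0427
finger_force: 81.6
time: 43.45
ee_pos: [0.628, 0.2935, 0.0532]
tool_rot: [-180.0, 0.0, 87.7]
contact_force: [0.9, -0.5, -0.8]
gripper_width: 0.0423
finger_force: 81.6
```

```bash
python3 -m crank '[{"grip":0.035,"x":0,"y":0,"z":-0.001,"rx":0,"ry":0,"rz":0},{"grip":0.035,"x":0,"y":0,"z":0,"rx":0,"ry":0,"rz":0}]'; python3 -m crank '[{"grip":0.035,"x":0,"y":0,"z":-0.001,"rx":0,"ry":0,"rz":0},{"grip":0.035,"x":0,"y":0,"z":0,"rx":0,"ry":0,"rz":0}]'
```

```text
time: 43.65
ee_pos: [0.6282, 0.2936, 0.0525]
tool_rot: [180.0, -0.0, 87.6]
contact_force: [-0.5, -0.6, -1.2]
gripper_width: 0.0427
finger_force: 81.8
time: 43.85
ee_pos: [0.6283, 0.2936, 0.0523]
tool_rot: [180.0, -0.0, 87.7]
contact_force: [-1.9, -1.0, 4.3]
gripper_width: 0.0427
finger_force: 82.2
```

```bash
python3 -m crank '[{"grip":0.06,"x":0,"y":0,"z":0,"rx":0,"ry":0,"rz":0},{"grip":0.06,"x":0,"y":0,"z":0,"rx":0,"ry":0,"rz":0},{"grip":0.06,"x":0,"y":0,"z":0,"rx":0,"ry":0,"rz":0},{"grip":0.06,"x":0,"y":0,"z":0.02,"rx":0,"ry":0,"rz":0},{"grip":0.085,"x":0,"y":-0.005,"z":0.04,"rx":0,"ry":0,"rz":0},{"grip":0.085,"x":0,"y":-0.015,"z":0.04,"rx":0,"ry":0,"rz":0},{"grip":0.085,"x":0,"y":-0.02,"z":0,"rx":0,"ry":0,"rz":0},{"grip":0.085,"x":0,"y":0,"z":0,"rx":0,"ry":0,"rz":0},{"grip":0.085,"x":0,"y":0,"z":0,"rx":0,"ry":0,"rz":0}]'
cat >> h.py <<'E'
def dk(P,pose=(.568,.282,-2.4)):
    c,s=np.cos(np.radians(pose[2])),np.sin(np.radians(pose[2])); return ((np.asarray(P)[:2]-pose[:2])@np.array([[c,-s],[s,c]])*1000).round(1)
E
python3 - <<'E'
from h import *
f=grab('wrist'); save(f,'w16'); np.save('w16.npy',f,allow_pickle=True)
bails(f,.059); print(dk(D2W((.06,.019,.059),(.568,.282,-2.4))), D2W((.06,.019,.059),(.568,.282,-2.4)))
E
python3 -m crank '[{"grip":0.085,"x":-0.001,"y":-0.04,"z":0,"rx":0,"ry":0,"rz":-0.016},{"grip":0.085,"x":-0.001,"y":-0.045,"z":0,"rx":0,"ry":0,"rz":-0.016},{"grip":0.085,"x":-0.001,"y":-0.045,"z":0,"rx":0,"ry":0,"rz":-0.016},{"grip":0.085,"x":-0.001,"y":-0.045,"z":0,"rx":0,"ry":0,"rz":-0.016},{"grip":0.085,"x":-0.001,"y":-0.045,"z":0,"rx":0,"ry":0,"rz":-0.016},{"grip":0.085,"x":-0.001,"y":-0.045,"z":0,"rx":0,"ry":0,"rz":-0.016},{"grip":0.085,"x":-0.001,"y":-0.045,"z":0,"rx":0,"ry":0,"rz":-0.016},{"grip":0.085,"x":-0.001,"y":-0.045,"z":0,"rx":0,"ry":0,"rz":-0.016},{"grip":0.085,"x":-0.001,"y":-0.045,"z":0,"rx":0,"ry":0,"rz":-0.016},{"grip":0.085,"x":-0.001,"y":-0.015,"z":0,"rx":0,"ry":0,"rz":-0.016}]'; python3 -m crank '[{"grip":0.085,"x":0,"y":0,"z":0,"rx":0,"ry":0,"rz":0},{"grip":0.085,"x":0,"y":0,"z":0,"rx":0,"ry":0,"rz":0},{"grip":0.085,"x":0,"y":0,"z":0,"rx":0,"ry":0,"rz":0}]'
python3 - <<'E'
from h import *
s=st(); print(s['ee_pos'],s['tool_rot'])
f=grab('wrist'); save(f,'w17'); bails(f); lms(f,(('bail1',.005),('bail1_ends',.005),('bail1_bend',.005)))
E
```

```text
time: 44.75
ee_pos: [0.6276, 0.2532, 0.1503]
tool_rot: [-179.9, 0.0, 87.6]
contact_force: [0.1, 1.0, 0.6]
gripper_width: 0.085
finger_force: 0.0
bail [629.3 297.8] size [126.6  45.4] dir(+y bail) 87.6 bbox [241  40  77 200]
[60. 19.] [0.62874301 0.29847079 0.059     ]
time: 45.8
ee_pos: [0.6176, -0.165, 0.1498]
tool_rot: [-179.9, 0.0, 78.3]
contact_force: [0.2, -0.2, 0.7]
gripper_width: 0.085
finger_force: 0.0
time: 46.1
ee_pos: [0.6182, -0.1593, 0.151]
tool_rot: [-180.0, -0.0, 78.6]
contact_force: [0.8, -0.2, 0.3]
gripper_width: 0.085
finger_force: 0.0
[ 0.61824972 -0.15930468  0.15095563] [-1.79952141e+02 -3.87856968e-02  7.86146566e+01]
bail [ 618.3 -152. ] size [127.   45.3] dir(+y bail) 78.4 bbox [249 103  59 153]
```

Bail A is seated within 1 mm of slot_far. Now for bail B.

```bash
python3 -m crank '[{"grip":0.085,"x":-0.001,"y":0.0025,"z":-0.04,"rx":0,"ry":0,"rz":0},{"grip":0.085,"x":0,"y":0,"z":-0.04,"rx":0,"ry":0,"rz":0},{"grip":0.085,"x":0,"y":0,"z":-0.04,"rx":0,"ry":0,"rz":0},{"grip":0.085,"x":0,"y":0,"z":-0.015,"rx":0,"ry":0,"rz":0},{"grip":0.085,"x":0,"y":0,"z":-0.01,"rx":0,"ry":0,"rz":0},{"grip":0.06,"x":0,"y":0,"z":-0.007,"rx":0,"ry":0,"rz":0},{"grip":0.06,"x":0,"y":0,"z":0,"rx":0,"ry":0,"rz":0},{"grip":0.06,"x":0,"y":0,"z":0,"rx":0,"ry":0,"rz":0}]' && python3 -m crank '[{"grip":0.035,"x":0,"y":0,"z":0,"rx":0,"ry":0,"rz":0},{"grip":0.035,"x":0,"y":0,"z":0,"rx":0,"ry":0,"rz":0},{"grip":0.035,"x":0,"y":0,"z":0,"rx":0,"ry":0,"rz":0},{"grip":0.035,"x":0,"y":0,"z":0,"rx":0,"ry":0,"rz":0},{"grip":0.035,"x":0,"y":0,"z":0,"rx":0,"ry":0,"rz":0}]' 80
```

```text
time: 47.1
ee_pos: [0.618, -0.1593, 0.0009]
tool_rot: [179.9, 0.0, 78.5]
contact_force: [0.3, -0.3, 0.4]
gripper_width: 0.06
finger_force: 0.0
time: 47.6
ee_pos: [0.618, -0.1593, 0.0016]
tool_rot: [179.8, 0.0, 78.5]
contact_force: [-1.9, 0.7, 7.9]
gripper_width: 0.0423
finger_force: 80.0
```

```bash
python3 -m crank '[{"grip":0.06,"x":0,"y":0,"z":0,"rx":0,"ry":0,"rz":0},{"grip":0.06,"x":0,"y":0,"z":0,"rx":0,"ry":0,"rz":0},{"grip":0.06,"x":0,"y":0.002,"z":-0.004,"rx":0,"ry":0,"rz":0},{"grip":0.06,"x":0,"y":0,"z":0,"rx":0,"ry":0,"rz":0}]' && python3 -m crank '[{"grip":0.035,"x":0,"y":0,"z":0,"rx":0,"ry":0,"rz":0},{"grip":0.035,"x":0,"y":0,"z":0,"rx":0,"ry":0,"rz":0},{"grip":0.035,"x":0,"y":0,"z":0,"rx":0,"ry":0,"rz":0},{"grip":0.035,"x":0,"y":0,"z":0,"rx":0,"ry":0,"rz":0},{"grip":0.035,"x":0,"y":0,"z":0,"rx":0,"ry":0,"rz":0}]' 80
```

```text
time: 48.0
ee_pos: [0.6171, -0.1567, -0.0049]
tool_rot: [-180.0, -0.0, 78.5]
contact_force: [0.2, 0.8, 0.4]
gripper_width: 0.0601
finger_force: 0.0
time: 48.5
ee_pos: [0.6183, -0.1573, -0.0017]
tool_rot: [179.8, 0.0, 78.5]
contact_force: [-3.1, 0.9, 18.1]
gripper_width: 0.043
finger_force: 85.3
```

```bash
python3 -m crank '[{"grip":0.035,"x":0,"y":0,"z":0.02,"rx":0,"ry":0,"rz":0},{"grip":0.035,"x":0,"y":0,"z":0.035,"rx":0,"ry":0,"rz":0},{"grip":0.035,"x":0,"y":0,"z":0.04,"rx":0,"ry":0,"rz":0},{"grip":0.035,"x":-0.01,"y":0.03,"z":0.035,"rx":0,"ry":0,"rz":0.019},{"grip":0.035,"x":-0.01,"y":0.04,"z":0,"rx":0,"ry":0,"rz":0.02},{"grip":0.035,"x":-0.01,"y":0.04,"z":0,"rx":0,"ry":0,"rz":0.02},{"grip":0.035,"x":-0.01,"y":0.04,"z":0,"rx":0,"ry":0,"rz":0.02},{"grip":0.035,"x":-0.01,"y":0.04,"z":0,"rx":0,"ry":0,"rz":0.02},{"grip":0.035,"x":-0.01,"y":0.04,"z":0,"rx":0,"ry":0,"rz":0.02},{"grip":0.035,"x":-0.01,"y":0.04,"z":0,"rx":0,"ry":0,"rz":0.02}]'; python3 -m crank '[{"grip":0.035,"x":-0.01,"y":0.04,"z":0,"rx":0,"ry":0,"rz":0.02},{"grip":0.035,"x":-0.01,"y":0.04,"z":0,"rx":0,"ry":0,"rz":0},{"grip":0.035,"x":-0.01,"y":0.04,"z":0,"rx":0,"ry":0,"rz":0},{"grip":0.035,"x":-0.01,"y":0.04,"z":0,"rx":0,"ry":0,"rz":0},{"grip":0.035,"x":0,"y":0.02,"z":0,"rx":0,"ry":0,"rz":0},{"grip":0.035,"x":0,"y":0.005,"z":0,"rx":0,"ry":0,"rz":0},{"grip":0.035,"x":0,"y":0,"z":0,"rx":0,"ry":0,"rz":0},{"grip":0.035,"x":0,"y":0,"z":0,"rx":0,"ry":0,"rz":0},{"grip":0.035,"x":0,"y":0,"z":0,"rx":0,"ry":0,"rz":0}]'
python3 - <<'E'
from h import *
s=st(); print(s['ee_pos'],s['tool_rot'],s['gripper_width'])
f=grab('wrist'); save(f,'w18'); bails(f,s['ee_pos'][2]+.007)
E
```

```text
time: 49.5
ee_pos: [0.5461, 0.1146, 0.1249]
tool_rot: [-179.9, 0.0, 86.5]
contact_force: [1.1, -0.7, -2.1]
gripper_width: 0.0424
finger_force: 81.6
time: 50.4
ee_pos: [0.5074, 0.2968, 0.1253]
tool_rot: [-180.0, 0.0, 87.5]
contact_force: [0.1, 0.3, -2.0]
gripper_width: 0.0426
finger_force: 81.6
[0.50737491 0.29679906 0.12526359] [-1.79983205e+02  2.50656253e-02  8.75038034e+01] 0.04258817320841255
bail [587.6 325.1] size [82.3 30.4] dir(+y bail) 87.6 bbox [429 110 105 198]
bail [508.4 303.1] size [125.6  45.4] dir(+y bail) 87.4 bbox [219 120 124 275]
```

```bash
python3 -m crank '[{"grip":0.035,"x":0.001,"y":0.001,"z":-0.01,"rx":0,"ry":0,"rz":0},{"grip":0.035,"x":0,"y":0,"z":-0.02,"rx":0,"ry":0,"rz":0},{"grip":0.035,"x":0,"y":0,"z":-0.015,"rx":0,"ry":0,"rz":0},{"grip":0.035,"x":0,"y":0,"z":-0.01,"rx":0,"ry":0,"rz":0},{"grip":0.035,"x":0,"y":0,"z":0,"rx":0,"ry":0,"rz":0},{"grip":0.035,"x":0,"y":0,"z":0,"rx":0,"ry":0,"rz":0}]'
python3 - <<'E'
from h import *
s=st(); print(s['ee_pos'],s['tool_rot'])
f=grab('wrist'); save(f,'w19'); bails(f,s['ee_pos'][2]+.007)
hsv=cv2.cvtColor(f['pixels'],cv2.COLOR_RGB2HSV)
for yd in (63,68):
    row=[]
    for xd in range(-98,-18,2):
        u=proj(f,D2W((xd/1e3,yd/1e3,.068),(.5685,.282,-2.4))).round().astype(int)
        row.append(('%d:%d/%d/%d'%(xd,*hsv[u[1],u[0]])) if 0<=u[0]<560 and 0<=u[1]<420 else '%d:-'%xd)
    print(yd,' '.join(row))
E
```

```text
time: 51.05
ee_pos: [0.5084, 0.299, 0.0705]
tool_rot: [180.0, -0.0, 87.6]
contact_force: [0.1, 0.0, -0.1]
gripper_width: 0.0425
finger_force: 81.6
[0.50835441 0.29900227 0.07046691] [ 1.79986920e+02 -3.17557989e-03  8.75763717e+01]
bail [509.2 305.3] size [125.5  45.8] dir(+y bail) 87.5 bbox [219 120 124 275]
bail [605.8 305.5] size [ 40.6 116.6] dir(+y bail) -78.1 bbox [469 122  91 249]
63 -98:19/113/181 -96:20/115/184 -94:19/113/181 -92:19/117/179 -90:35/17/182 -88:33/16/195 -86:33/20/153 -84:2/157/101 -82:2/225/152 -80:2/227/162 -78:1/223/157 -76:3/235/139 -74:1/233/93 -72:33/19/137 -70:33/22/141 -68:33/19/163 -66:30/16/179 -64:32/18/188 -62:32/17/197 -60:32/17/200 -58:32/17/191 -56:33/17/182 -54:33/18/171 -52:30/21/148 -50:32/16/202 -48:30/15/203 -46:4/125/100 -44:2/223/142 -42:3/229/157 -40:2/225/162 -38:2/228/152 -36:1/242/114 -34:34/20/183 -32:35/17/193 -30:33/20/154 -28:30/16/193 -26:32/17/193 -24:28/17/192 -22:28/17/192 -20:28/19/192
68 -98:20/116/181 -96:20/115/184 -94:20/118/181 -92:20/116/180 -90:33/17/179 -88:35/15/198 -86:32/21/158 -84:2/240/121 -82:2/227/154 -80:2/227/163 -78:2/227/155 -76:2/227/137 -74:2/191/92 -72:35/20/138 -70:30/17/185 -68:35/20/165 -66:33/17/180 -64:32/19/189 -62:34/18/198 -60:32/16/201 -58:35/17/191 -56:30/17/182 -54:30/17/170 -52:33/19/149 -50:32/16/204 -48:30/15/203 -46:15/34/119 -44:2/231/139 -42:2/227/156 -40:2/222/163 -38:2/223/152 -36:3/236/124 -34:33/17/178 -32:33/16/197 -30:35/20/154 -28:30/16/193 -26:30/17/193 -24:28/18/193 -22:30/17/192 -20:30/16/192
```

Aligned within about 0.5 mm, so I'll lower it.

```bash
python3 -m crank '[{"grip":0.035,"x":0,"y":-0.001,"z":-0.003,"rx":0,"ry":0,"rz":0},{"grip":0.035,"x":0,"y":0,"z":-0.004,"rx":0,"ry":0,"rz":0},{"grip":0.035,"x":0,"y":0,"z":-0.004,"rx":0,"ry":0,"rz":0},{"grip":0.035,"x":0,"y":0,"z":0,"rx":0,"ry":0,"rz":0},{"grip":0.035,"x":0,"y":0,"z":0,"rx":0,"ry":0,"rz":0}]'; python3 -m crank '[{"grip":0.035,"x":0,"y":0,"z":-0.002,"rx":0,"ry":0,"rz":0},{"grip":0.035,"x":0,"y":0,"z":-0.002,"rx":0,"ry":0,"rz":0},{"grip":0.035,"x":0,"y":0,"z":-0.001,"rx":0,"ry":0,"rz":0},{"grip":0.035,"x":0,"y":0,"z":0,"rx":0,"ry":0,"rz":0}]'; python3 -m crank '[{"grip":0.035,"x":0,"y":0,"z":-0.001,"rx":0,"ry":0,"rz":0},{"grip":0.035,"x":0,"y":0,"z":0,"rx":0,"ry":0,"rz":0}]'; python3 -m crank '[{"grip":0.035,"x":0,"y":0,"z":-0.001,"rx":0,"ry":0,"rz":0},{"grip":0.035,"x":0,"y":0,"z":0,"rx":0,"ry":0,"rz":0}]'
```

```text
time: 51.6
ee_pos: [0.508, 0.2981, 0.0593]
tool_rot: [-180.0, 0.0, 87.6]
contact_force: [-0.2, 0.1, -1.1]
gripper_width: 0.0428
finger_force: 81.6
time: 52.0
ee_pos: [0.508, 0.298, 0.0542]
tool_rot: [-180.0, 0.0, 87.6]
contact_force: [-0.5, 0.3, -1.8]
gripper_width: 0.0422
finger_force: 81.6
time: 52.2
ee_pos: [0.508, 0.298, 0.0533]
tool_rot: [-180.0, 0.0, 87.6]
contact_force: [0.3, -0.4, -1.4]
gripper_width: 0.0427
finger_force: 81.6
time: 52.4
ee_pos: [0.5082, 0.2981, 0.0524]
tool_rot: [180.0, -0.0, 87.6]
contact_force: [-0.2, -0.7, -1.1]
gripper_width: 0.0431
finger_force: 81.8
```

```bash
python3 -m crank '[{"grip":0.035,"x":0,"y":0,"z":-0.001,"rx":0,"ry":0,"rz":0},{"grip":0.06,"x":0,"y":0,"z":0,"rx":0,"ry":0,"rz":0},{"grip":0.06,"x":0,"y":0,"z":0,"rx":0,"ry":0,"rz":0},{"grip":0.06,"x":0,"y":0,"z":0,"rx":0,"ry":0,"rz":0},{"grip":0.06,"x":0,"y":0,"z":0.02,"rx":0,"ry":0,"rz":0},{"grip":0.085,"x":0,"y":-0.005,"z":0.04,"rx":0,"ry":0,"rz":0},{"grip":0.085,"x":0.02,"y":-0.015,"z":0.04,"rx":0,"ry":0,"rz":0},{"grip":0.085,"x":0.04,"y":-0.02,"z":0.04,"rx":0,"ry":0,"rz":0},{"grip":0.085,"x":0,"y":0,"z":0,"rx":0,"ry":0,"rz":0},{"grip":0.085,"x":0,"y":0,"z":0,"rx":0,"ry":0,"rz":0}]'
python3 - <<'E'
from h import *
s=st(); print(s['ee_pos'],s['tool_rot'])
f=grab('wrist'); save(f,'w20'); np.save('w20.npy',f,allow_pickle=True); bails(f,.059)
for x in (-.06,.06): print(D2W((x,.019,.059),(.568,.282,-2.4))[:2].round(4))
hsv=cv2.cvtColor(f['pixels'],cv2.COLOR_RGB2HSV)
# stack edges on z=.038 plane at dock y scan (x=0) and x scan (y=0)
for lab,pts in (('y@x=-20',[(-20,y) for y in range(-40,41,2)]),('y@x=20',[(20,y) for y in range(-40,41,2)]),('x@y=0',[(x,0) for x in range(-92,-66,2)])):
    row=[]
    for x,y in pts:
        u=proj(f,D2W((x/1e3,y/1e3,.038),(.568,.282,-2.4))).round().astype(int)
        row.append('%d:%s'%(y if lab[0]=='y' else x,'/'.join(map(str,hsv[u[1],u[0]])) if 0<=u[0]<560 and 0<=u[1]<420 else '-'))
    print(lab,' '.join(row))
E
```

```text
time: 53.4
ee_pos: [0.5618, 0.261, 0.1849]
tool_rot: [180.0, -0.0, 87.5]
contact_force: [-0.5, -0.3, -1.1]
gripper_width: 0.0851
finger_force: 0.0
[0.56181011 0.26096935 0.18486886] [ 1.79957866e+02 -2.50313024e-02  8.75135214e+01]
bail [509.3 303. ] size [126.9  45.6] dir(+y bail) 87.5 bbox [168  55  71 174]
bail [629.2 297.7] size [126.8  45.7] dir(+y bail) 87.6 bbox [335  55  72 174]
[0.5088 0.3035]
[0.6287 0.2985]
y@x=-20 -40:30/20/115 -38:27/24/119 -36:27/24/119 -34:30/22/118 -32:33/19/121 -30:23/26/118 -28:99/62/172 -26:99/60/184 -24:100/59/185 -22:100/61/184 -20:100/60/184 -18:100/59/185 -16:100/59/185 -14:100/60/186 -12:99/58/185 -10:99/59/185 -8:99/59/186 -6:100/59/186 -4:100/59/186 -2:100/59/187 0:102/24/137 2:100/60/188 4:100/57/187 6:99/59/187 8:100/58/188 10:100/59/187 12:99/59/187 14:99/59/186 16:99/57/187 18:100/58/188 20:99/55/187 22:100/58/188 24:99/57/188 26:100/58/189 28:99/58/189 30:100/80/115 32:83/57/94 34:32/19/186 36:26/19/187 38:28/18/183 40:30/17/182
y@x=20 -40:30/23/113 -38:27/22/115 -36:30/20/114 -34:33/20/115 -32:30/22/117 -30:27/22/117 -28:97/56/113 -26:101/70/123 -24:100/71/122 -22:100/70/117 -20:100/58/184 -18:100/61/183 -16:100/60/183 -14:99/60/184 -12:100/61/184 -10:100/60/184 -8:99/60/184 -6:100/61/185 -4:100/59/185 -2:100/59/185 0:103/23/134 2:100/60/187 4:99/60/184 6:100/60/186 8:100/61/185 10:100/59/185 12:99/58/185 14:99/58/185 16:100/59/186 18:99/59/185 20:99/59/186 22:99/59/186 24:99/59/186 26:98/59/186 28:100/60/188 30:100/73/123 32:89/57/94 34:30/17/182 36:28/18/184 38:30/17/181 40:28/18/180
x@y=0 -92:20/118/171 -90:19/114/172 -88:5/189/132 -86:2/226/151 -84:2/224/157 -82:2/233/142 -80:2/235/125 -78:11/57/94 -76:30/17/179 -74:79/16/126 -72:100/67/138 -70:99/57/188 -68:99/58/188
```

Both bails are seated within 1 mm of their slots and the stack edges are parallel to the fences. Handing in.

```bash
python3 -c "
from rig import job; print(job.finish_job())"
```

```text
the job is handed in; nothing more can be done
None
```

I handed the job in at about 53 s of simulated time: the three cases on the desk are stacked square against both fences, and both bails are seated within about 1 mm of their slots by my last measurement; the hand-in returned no verdict, and I viewed 16 pictures, over the limit of 14.

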